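Turn the square pin pot the right way up

TASK

The pin pots are kept upside down against lint. Take the square steel pot, turn it the right way up (mouth on top) and leave it standing upright in the middle of the round cork mat, so that it is ready for pins. Leave the round pot where it stands.

Things in the scene. Friction and masses are not known exactly. Their poses are not given: they have to be found in the camera images.
- square_pot_mid (a point): Centre (half-way up) of the square pot: loose, open-topped, steel, 0.14 kg, 48 x 48 mm outside, 58 mm tall, walls 4 mm. It starts mouth down on the table. z points out of its closed bottom (up at the start, down once the right way up); x, y square to its flat sides. Stable on mouth, bottom or any side (this point then 24 mm up). At least 40 mm of bare table all round at the start: room to lay it on its side there.
- round_pot_mid (a point): Centre (half-way up) of the round pot, a bystander: a loose steel pot 54 mm in diameter and 58 mm tall, also standing mouth down; z points up out of its closed bottom. It is to be left alone.
- round_mat_top (a point): Centre of the top face of the round cork mat, a disc 110 mm in diameter and 5 mm thick, fixed flat on the table, so this point is 5 mm above the table; z points up. (A square cork mat of 100 mm, not to be used, also lies there.)
Things that resemble listed ones, but are neither listed nor needed, are in the scene too. Leave any blue or red look-alike of the part that bears square_pot_mid alone.

How it is judged:
At the end, for the whole second after the job is handed in: The square pot stands mouth up (within 10 degrees) on the round cork mat, its centre within 20 mm of the mat's centre and resting on it, released and at rest; the round pot is within 30 mm of where it began (angle between square_pot_mid's own z axis and vertical above 2.967 rad and horizontal distance between square_pot_mid and round_mat_top below 0.02 m and z of square_pot_mid in the frame of round_mat_top between 0.023 and 0.035 m and linear speed of square_pot below 0.02 m/s and distance of round_pot_mid from where it was at the start of the episode below 0.03 m); the robot touches nothing.
It fails at once if the round pot is pushed more than 30 mm or tipped over (more than 30 degrees) (distance of round_pot_mid from where it was at the start of the episode above 0.03 m or angle between round_pot_mid's own z axis and vertical above 0.52 rad).
It also fails if it takes over 72 s, if anything falls off the work surface, if the arm or the gripper's body presses on something with over 40 N, if the wrist force passes 120 N, or if a joint passes its speed limit or range.

ROBOT

A 7-joint arm with a two-finger parallel gripper is mounted at the origin on the work surface. World frame = base frame: x ahead of the robot, y to its left, z up, the work surface at z = 0. Lengths are in m, angles in rad, forces in N, time in s.
With the tool pointing down it reaches from about 0.4 to 0.875 m from the base axis. Payload 4.4 kg.
Tool frame: the origin (TCP) lies midway between the tips of the shut fingers; the grasp point (between the pads) lies 19 mm behind it; z points along the fingers, y is the direction in which the jaws open and shut (so a half turn about z gives the same grasp; the last joint's range is limited). The gripper opens to 85 mm and grips with 20 to 120 N. Pads are 22 mm wide; open, the fingers measure 114 mm over their backs; the gripper's body (76 mm by 85 mm) begins 54 mm behind the grasp point. The pads swing forward as they close: fully open they stand 13 mm farther back than shut.
Start: joints at [1.063, 0.628, 0.038, 1.517, -0.027, 0.996, -0.02], TCP at [0.278, -0.588, 0.195] pointing down, gripper open.
Joint ranges: [-3.06, 3.06], [-0.37, 2.12], [-1.25, 1.32], [0.18, 2.47], [-1.1, 4.24], [0.23, 1.98], [-2.94, 2.94]. Speed limits (rad/s): [2.57, 2.57, 3.14, 3.14, 3.14, 3.14, 3.14].

INTERFACE

Orientations are given as a rotation vector (axis times angle).
In Python, from bench import bot gives the robot as it stands.
- The arm moves only by the tool send_rows, never from a script. Its argument "steps" is one flat list of numbers, 6 for each row, row after row: the shift along the tool's x, y, z in cm, then the turn, a rotation vector about the tool's x, y, z in rad. A call has 1 to 12 rows; each row is the pose to reach, as a shift and turn from the pose measured when the call began, along the tool's axes at that moment; what a row does not reach only later rows make up. A row lasts 1/12 s, in which the tool goes at most 41.7 mm and 7.16 degrees, less where a joint would pass 70% of its speed; a pose out of reach is approached as far as the arm can. A call with a gripper value outside its range is refused whole. "jaw" is the finger opening in cm, from 0 to 8.54, set as the call begins (left out, the last holds). The fingers move at their own pace and stop on an object; "newtons" is the grip in N (left out, the last holds). Time passes only in rows, so rows that repeat a pose let the fingers close. It gives the time, the measured TCP pose, the force and the opening at its end, in the units of the state.
- bot.sense(): the state, without advancing time (a new reading comes with each control period).
- bot.get_image(name): name is "side" or "top" or "wrist"; returns a dict with "frame" (384x512x3 uint8, red, green, blue), "vfov" (degrees; the focal length in pixels is half the picture's height over the tangent of half this angle, whatever the lens; pixels are square), "cx", "cy" (the principal point, pixels), "T" (4x4, takes a point from camera to world coordinates); the wrist camera has in their place "T_tool_cam" (4x4, takes a point from camera to tool coordinates, whose origin is the TCP and whose axes are the flange's). Camera axes: x right, y down, z forward; pixel columns grow to the right and rows downward; lengths in m; the calibration is good to about 2 mm. A picture is of the moment at which its call begins: read the wrist's pose just before it. There is no depth.
- bot.close_job(): hands the job in, once; it reports no verdict.
The state is a dict: "t": time; "qpos": joint angles; "joint_vel": joint speeds; "joint_efforts": joint torques, N m; "eef_pos": TCP position; "eef_rot": TCP orientation; "contact_force": force on the tool from outside, world axes, zero at the start; "moment": the same for the moment, N m; "finger_gap": finger opening in m.
Only numpy, scipy, OpenCV 4.12 (cv2) and the standard library are available. Lean on these libraries where they do the work, as an engineer would, in place of code of your own. Each camera call takes 0.05 s, during which the arm holds its last target.

## Working session

There is one attempt and no reset: what is moved stays moved. The work goes in short steps, Python scripts to look and compute and a tool call to move; the robot and the scene stay as the last step left them, time stands still between calls to the robot, and variables do not carry over. Pictures are saved under pics/ and viewed, and the job is handed in when it is done.

Besides the shell and the picture viewer there is one more tool, called after "Emit:" as name(argument=value, ...) on one line, values as JSON. send_rows: Moves the arm, as the interface text tells. Its arguments: {"type":"object","properties":{"steps":{"type":"array","items":{"type":"number"}},"jaw":{"type":"number"},"newtons":{"type":"number"}},"required":["steps"]}

```bash
ls; mkdir -p pics; python3 - <<'E'
from bench import bot
import cv2
s=bot.sense(); print(s)
for n in ("side","top","wrist"):
    d=bot.get_image(n); cv2.imwrite(f"pics/{n}0.png",d["frame"][:,:,::-1])
    print(n,d["vfov"],d.get("cx"),d.get("cy"),d.get("T"),d.get("T_tool_cam"), d.keys())
E
```

```text
pics
{'t': 0.0, 'qpos': array([ 1.06318583,  0.6293429 ,  0.03844225,  1.51832595, -0.02701451,
        0.99632843, -0.02000527]), 'joint_vel': array([-6.97538577e-04, -1.28277430e-03, -8.02580336e-05, -4.69864634e-04,
        4.28256337e-04, -2.54227044e-05, -2.79900944e-04]), 'joint_efforts': array([-2.68156618e-04, -5.63413131e+01,  1.22619476e+00, -1.93445760e+01,
        1.09903034e-02,  1.06361933e-02,  1.93585606e-05]), 'eef_pos': array([ 0.27766449, -0.58695739,  0.1945047 ]), 'eef_rot': array([-3.06346102e+00, -6.87941812e-01,  6.67519333e-04]), 'contact_force': array([-0.05465153,  0.107354  ,  0.23204082]), 'moment': array([ 0.01783985, -0.00284371, -0.0371328 ]), 'finger_gap': 0.08530819703784828}
side 54.984382880541546 255.40783509421695 191.27231190304326 [[ 0.99769128 -0.03472559  0.05836306  0.44791732]
 [-0.06531401 -0.72607709  0.6845043  -0.71275245]
 [ 0.01860626 -0.6867359  -0.72666885  0.80895664]
 [ 0.          0.          0.          1.        ]] None dict_keys(['frame', 'vfov', 'cx', 'cy', 'T'])
top 49.62289467846145 257.33408142938964 188.4108620052521 [[ 0.00209116 -0.9964669   0.08396033  0.43527761]
 [-0.99997441 -0.00150927  0.00699344 -0.0167983 ]
 [-0.00684201 -0.0839728  -0.99644456  1.08764211]
 [ 0.          0.          0.          1.        ]] None dict_keys(['frame', 'vfov', 'cx', 'cy', 'T'])
wrist 67.31949804136454 255.24796318338943 190.4648893476914 None [[-1.00311939e-03 -9.59174893e-01 -2.82811806e-01  7.08541062e-02]
 [ 9.99999370e-01 -8.19839532e-04 -7.66408101e-04  1.02515577e-03]
 [ 5.03259110e-04 -2.82812396e-01  9.59175112e-01 -1.77750599e-01]
 [ 0.00000000e+00  0.00000000e+00  0.00000000e+00  1.00000000e+00]] dict_keys(['frame', 'vfov', 'cx', 'cy', 'T_tool_cam'])
```

View pics/side0.png

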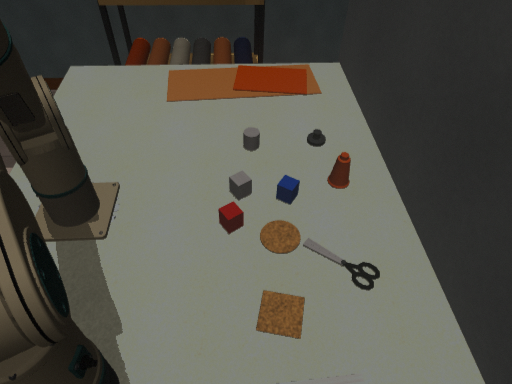

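View pics/top0.png

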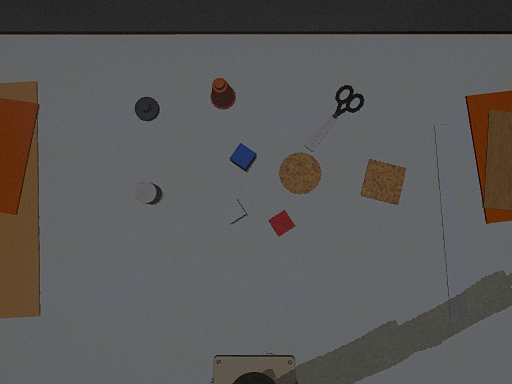

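View pics/wrist0.png

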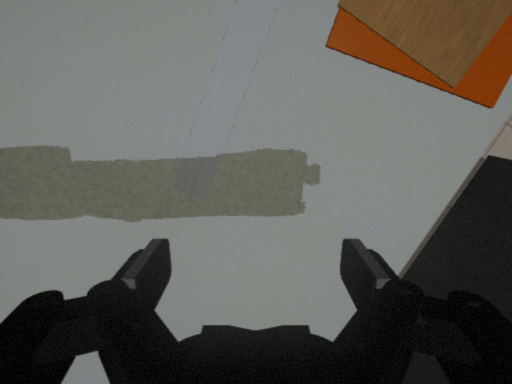

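Side view candidates: a grey square pot (240,185), blue look-alike (288,189), red look-alike (231,217), round pot (251,139). The round mat is at (280,237) and the square mat at (282,313). The grey square one matches the description; next I'll check it in a close crop.

```bash
cat > h.py <<'E'
import numpy as np, cv2
from scipy.spatial.transform import Rotation as R
def cam(bot,n):
    s=bot.sense(); d=bot.get_image(n)
    if n=="wrist":
        T=np.eye(4);T[:3,:3]=R.from_rotvec(s["eef_rot"]).as_matrix();T[:3,3]=s["eef_pos"]
        d["T"]=T@d["T_tool_cam"]
    d["f"]=192/np.tan(np.radians(d["vfov"])/2)
    return d
def ray(d,u,v,z):
    c=np.array([(u-d["cx"])/d["f"],(v-d["cy"])/d["f"],1]); w=d["T"][:3,:3]@c; o=d["T"][:3,3]
    return o+w*(z-o[2])/w[2]
def proj(d,p):
    c=np.linalg.inv(d["T"])@np.append(p,1); return d["cx"]+d["f"]*c[0]/c[2], d["cy"]+d["f"]*c[1]/c[2]
E
python3 - <<'E'
import cv2,numpy as np
a=cv2.imread("pics/side0.png")[120:270,195:335]; a=cv2.resize(a,None,fx=4,fy=4,interpolation=cv2.INTER_CUBIC)
b=cv2.imread("pics/top0.png")[140:250,205:335]; b=cv2.resize(b,None,fx=6,fy=5.45 and 6,interpolation=cv2.INTER_CUBIC)[:600]
b=np.clip((b.astype(float)-60)*1.6,0,255).astype(np.uint8)
cv2.imwrite("pics/c1.png",a);cv2.imwrite("pics/c2.png",b)
E
```

```text
(no output)
```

View pics/c1.png

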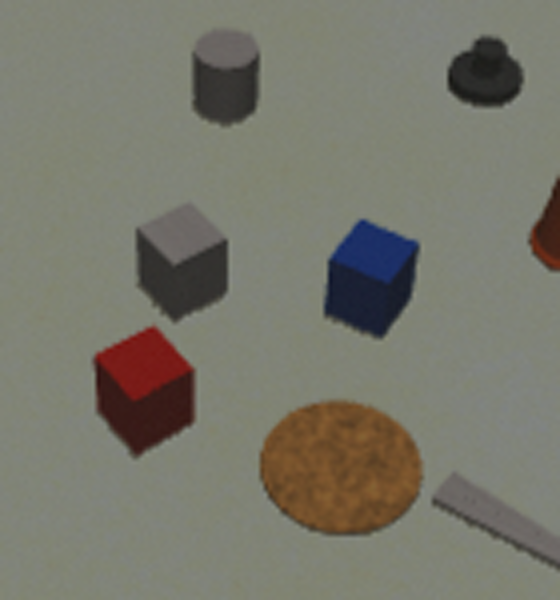

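View pics/c2.png

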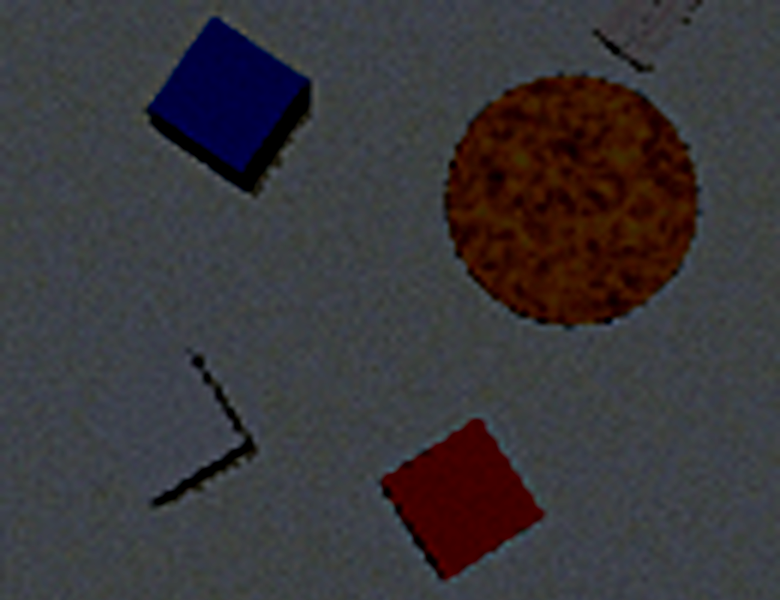

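The crop confirms a grey steel square pot: top-face corners in the crop at (137,234), (190,204), (228,240), (180,262). It is clearly distinct from the blue and red ones.

```bash
python3 - <<'E'
from bench import bot
from h import *
d=cam(bot,"side"); t=cam(bot,"top")
S=lambda u,v,z: ray(d,195+(u-.5)/4,120+(v-.5)/4,z)
Tp=lambda u,v,z: ray(t,205+(u-.5)/6,140+(v-.5)/6,z)
np.set_printoptions(precision=4,suppress=True)
c=np.array([S(*p,.058) for p in [(137,234),(190,204),(228,240),(180,262)]]);print(c,c.mean(0)); e=np.roll(c,-1,0)-c; print(np.linalg.norm(e,axis=1),np.degrees(np.arctan2(e[:,1],e[:,0])))
print("bot front",S(176,321,0),S(143,290,0),S(228,298,0))
print("top pot edge",Tp(192,350,.058),Tp(248,440,.058),Tp(152,500,.058))
print("mat side",S(341,467,.005),"top",Tp(571,199,.005))
a=np.array([Tp(445,200,.005),Tp(698,200,.005),Tp(571,73,.005),Tp(571,326,.005)]);print(a)
print("round side",S(226,48,.058), "top", ray(t,147,193,.058))
for n,q in (("red",[(95,362),(153,327),(194,368),(136,398)]),("blue",[(330,262),(364,221),(418,242),(381,278)])):
  c=np.array([S(*p,.058) for p in q]);print(n,c.mean(0)); e=np.roll(c,-1,0)-c; print(np.linalg.norm(e,axis=1),np.degrees(np.arctan2(e[:,1],e[:,0])))
E
```

```text
[[0.4357 0.0495 0.058 ]
 [0.4752 0.0792 0.058 ]
 [0.501  0.0403 0.058 ]
 [0.4656 0.0197 0.058 ]] [0.4694 0.0472 0.058 ]
[0.0495 0.0467 0.0409 0.0422] [  36.9091  -56.4381 -149.8788  135.263 ]
bot front [0.4619 0.0158 0.    ] [ 0.4382  0.0483 -0.    ] [0.5015 0.037  0.    ]
top pot edge [0.4974 0.0411 0.058 ] [0.4603 0.0177 0.058 ] [0.4355 0.0572 0.058 ]
mat side [ 0.568  -0.1262  0.005 ] top [ 0.567  -0.1212  0.005 ]
[[ 0.5665 -0.0662  0.005 ]
 [ 0.5666 -0.1767  0.005 ]
 [ 0.6227 -0.1216  0.005 ]
 [ 0.5114 -0.1209  0.005 ]]
round side [0.5126 0.2646 0.058 ] top [0.5102 0.2652 0.058 ]
red [ 0.4387 -0.0734  0.058 ]
[0.049  0.0461 0.0455 0.0418] [  36.7735  -55.1935 -148.6561  129.7451]
blue [0.6046 0.0248 0.058 ]
[0.0501 0.0433 0.0467 0.0385] [  54.1116  -32.8128 -132.3561  153.1149]
```

Side and top views agree on these positions:
- Square pot centre: about (0.469, 0.049), yaw about 33°
- Round mat: about (0.567, -0.122)
- Round pot: about (0.511, 0.265)

Plan: grip with the tool tilted one way, turn 90° about the jaw axis and lay the pot on its side. Then regrip and turn another 90°. First I'll go above the pot.

```bash
cat >> h.py <<'E'
def down(yaw): # tool x at yaw
    c,s=np.cos(np.radians(yaw)),np.sin(np.radians(yaw))
    return np.array([[c,s,0],[s,-c,0],[0,0,-1]])
def tilt(yaw,a): # a deg: rotate about tool y; positive => tool z turns toward +x(outward)
    return down(yaw)@R.from_euler("y",a,degrees=True).as_matrix()
def step(bot,pos,Rm):
    s=bot.sense(); R0=R.from_rotvec(s["eef_rot"]).as_matrix()
    return np.round(np.r_[R0.T@(np.array(pos)-s["eef_pos"])*100, R.from_matrix(R0.T@Rm).as_rotvec()],3)
E
python3 - <<'E'
from bench import bot
from h import *
print(step(bot,(.469,.049,.25),down(33)))
print(tilt(33,45)[:,2])
E
```

```text
[ 4.4487e+01 -4.9354e+01 -5.4590e+00 -1.0000e-03 -0.0000e+00 -1.3400e-01]
[ 0.59302965  0.38511795 -0.70710678]
```

Emit:
send_rows(steps=[44.5,-49.4,-5.5,0,0,-0.134,44.5,-49.4,-5.5,0,0,-0.134,44.5,-49.4,-5.5,0,0,-0.134,44.5,-49.4,-5.5,0,0,-0.134,44.5,-49.4,-5.5,0,0,-0.134,44.5,-49.4,-5.5,0,0,-0.134,44.5,-49.4,-5.5,0,0,-0.134,44.5,-49.4,-5.5,0,0,-0.134,44.5,-49.4,-5.5,0,0,-0.134,44.5,-49.4,-5.5,0,0,-0.134,44.5,-49.4,-5.5,0,0,-0.134,44.5,-49.4,-5.5,0,0,-0.134], jaw=8.5, newtons=40)

```text
t: 1.25
eef_pos: [0.4212, -0.1084, 0.2371]
eef_rot: [-3.012, -0.892, -0.001]
contact_force: [1.5, -0.6, -0.2]
finger_gap: 0.085
```

```bash
python3 - <<'E'
from bench import bot
from h import *
print(step(bot,(.469,.049,.25),down(33))); s=bot.sense(); print(s["t"],s["qpos"],s["eef_pos"])
E
```

```text
[ 12.579 -10.598  -1.285  -0.     -0.     -0.   ]
1.25 [ 0.26807986  0.26799392 -0.10153277  2.02470001  0.03500601  0.85035465
 -0.8481927 ] [ 0.42116433 -0.10836957  0.23706182]
```

Emit:
send_rows(steps=[12.6,-10.6,-1.3,0,0,0,12.6,-10.6,-1.3,0,0,0,12.6,-10.6,-1.3,0,0,0,12.6,-10.6,-1.3,0,0,0,12.6,-10.6,-1.3,0,0,0,12.6,-10.6,-1.3,0,0,0,12.6,-10.6,-1.3,0,0,0])

```text
t: 1.83
eef_pos: [0.4688, 0.0485, 0.2499]
eef_rot: [3.012, 0.892, -0.001]
contact_force: [0.1, -0.3, -0.7]
finger_gap: 0.0851
```

```bash
python3 - <<'E'
from bench import bot
from h import *
s=bot.sense(); print(s["t"],s["qpos"],s["eef_pos"],s["joint_vel"].max())
d=cam(bot,"wrist"); cv2.imwrite("pics/w1.png",d["frame"][:,:,::-1])
np.savez("w1.npz",**{k:d[k] for k in("T","f","cx","cy")})
print([proj(d,(.469,.049,z)) for z in (0,.058)], proj(d,(.5102,.265,.058)))
E
```

```text
1.8333 [-0.03574718  0.30933388 -0.16699561  1.91958584  0.06403093  0.91823134
 -1.22890215] [0.4687819  0.0485387  0.24994291] 0.029028839137911874
[(np.float64(254.69192334819678), np.float64(154.50392427411106)), (np.float64(254.57892376504503), np.float64(161.81396968093551))] (np.float64(116.28828029853642), np.float64(31.27304469820905))
```

View pics/w1.png

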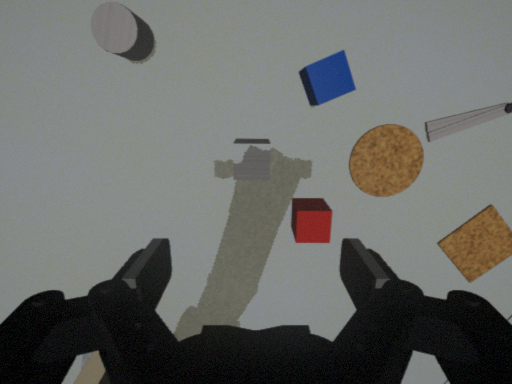

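The pot is under the gripper at (252,160), partly in the arm's shadow, and looks aligned with the image axes. I'll enlarge it.

```bash
python3 - <<'E'
import cv2,numpy as np
b=cv2.imread("pics/w1.png")[125:195,205:305]; b=cv2.resize(b,None,fx=8,fy=8,interpolation=cv2.INTER_CUBIC)
b=np.clip((b.astype(float)-40)*1.7,0,255).astype(np.uint8)
cv2.imwrite("pics/c3.png",b)
E
```

```text
(no output)
```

View pics/c3.png

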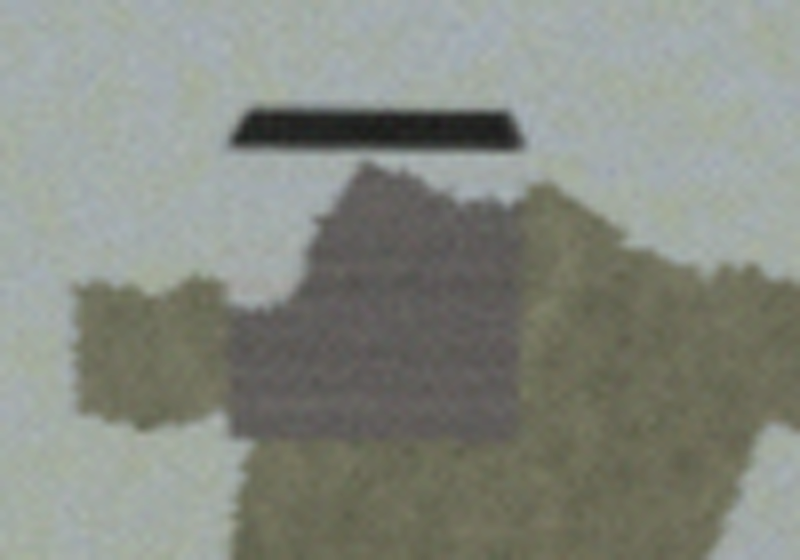

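Top face spans crop 229–522 × 148–440, so the pot centre is at pixel (251.9,161.7), about (0.4675, 0.0515), and the yaw of 33° is confirmed. Next I'll test tilt feasibility in the air.

Emit:
send_rows(steps=[0,0,0,0,0.12,0,0,0,0,0,0.24,0,0,0,0,0,0.36,0,0,0,0,0,0.48,0,0,0,0,0,0.6,0,0,0,0,0,0.72,0,0,0,0,0,0.8,0,0,0,0,0,0.8,0])

```text
t: 2.55
eef_pos: [0.4683, 0.051, 0.2516]
eef_rot: [-2.705, -0.816, -0.811]
contact_force: [0.6, 0.1, -0.7]
finger_gap: 0.0849
```

```bash
python3 - <<'E'
from bench import bot
from h import *
s=bot.sense(); print(s["t"],s["qpos"].round(3),s["eef_pos"])
print(R.from_rotvec(s["eef_rot"]).as_matrix().round(3)); print(step(bot,(.469,.049,.25),tilt(33,-45)))
E
```

```text
2.55 [ 0.851  0.223 -0.81   2.367 -0.95   0.278 -0.015] [0.46827921 0.05096219 0.25163527]
[[ 0.697  0.561  0.447]
 [ 0.45  -0.827  0.337]
 [ 0.559 -0.033 -0.829]]
[-0.129  0.208  0.102 -0.034 -1.378  0.025]
```

```bash
python3 - <<'E'
from bench import bot
from h import *
print(step(bot,(.469,.049,.25),tilt(33,-60)))
E
```

```text
[-0.129  0.208  0.102 -0.031 -1.64   0.031]
```

Emit:
send_rows(steps=[0,0.2,0,0,-0.12,0,0,0.2,0,0,-0.24,0,0,0.2,0,0,-0.36,0,0,0.2,0,0,-0.48,0,0,0.2,0,0,-0.6,0,0,0.2,0,0,-0.72,0,0,0.2,0,0,-0.84,0,0,0.2,0,0,-0.96,0,0,0.2,0,0,-1.08,0,0,0.2,0,0,-1.2,0,0,0.2,0,0,-1.32,0,0,0.2,0,0,-1.4,0])

```text
t: 3.55
eef_pos: [0.4701, 0.0478, 0.2524]
eef_rot: [2.709, 0.844, -0.926]
contact_force: [1.0, -0.6, -0.5]
finger_gap: 0.085
```

```bash
python3 - <<'E'
from bench import bot
from h import *
s=bot.sense(); print(s["t"],s["qpos"].round(3),s["eef_pos"])
print(R.from_rotvec(s["eef_rot"]).as_matrix().round(3)); print(step(bot,(.469,.049,.25),tilt(33,-60)))
E
```

```text
3.55 [-0.203  0.713 -0.158  1.411  0.221  1.669 -1.376] [0.47008661 0.0477969  0.25242524]
[[ 0.65   0.559 -0.515]
 [ 0.462 -0.829 -0.317]
 [-0.604 -0.032 -0.796]]
[ 0.131 -0.153  0.211 -0.008 -0.398  0.036]
```

Emit:
send_rows(steps=[0.1,-0.2,0.2,0,-0.12,0.03,0.1,-0.2,0.2,0,-0.24,0.03,0.1,-0.2,0.2,0,-0.36,0.03,0.1,-0.2,0.2,0,-0.4,0.03,0.1,-0.2,0.2,0,-0.4,0.03,0.1,-0.2,0.2,0,-0.4,0.03])

```text
t: 4.05
eef_pos: [0.4687, 0.0478, 0.2497]
eef_rot: [2.395, 0.706, -1.395]
contact_force: [0.1, -0.1, 0.4]
finger_gap: 0.085
```

```bash
python3 - <<'E'
from bench import bot
from h import *
s=bot.sense(); print(s["t"],s["qpos"].round(3),s["eef_pos"])
print(R.from_rotvec(s["eef_rot"]).as_matrix().round(3)); print(step(bot,(.469,.049,.25),tilt(33,-60)))
E
```

```text
4.05 [-0.509  1.014  0.406  1.175  0.07   1.981 -1.102] [0.46873466 0.04775795 0.2496806 ]
[[ 0.414  0.541 -0.732]
 [ 0.27  -0.841 -0.469]
 [-0.869 -0.003 -0.494]]
[ 0.017 -0.09  -0.093 -0.005  0.007  0.001]
```

Both tilts reach roughly +34° and -60°. I'll fit a kinematic model from the readings so far to predict limits at low height.

```bash
cat > kin.py <<'E'
import numpy as np, itertools
from scipy.spatial.transform import Rotation as R
from scipy.optimize import least_squares
D=[([1.06318583,.6293429,.03844225,1.51832595,-.02701451,.99632843,-.02000527],[.27766449,-.58695739,.1945047],[-3.06346102,-.687941812,.000667519]),
([.26807986,.26799392,-.10153277,2.02470001,.03500601,.85035465,-.8481927],[.42116433,-.10836957,.23706182],[-3.012,-.892,-.001]),
([-.03574718,.30933388,-.16699561,1.91958584,.06403093,.91823134,-1.22890215],[.4687819,.0485387,.24994291],[3.012,.892,-.001]),
([.851,.223,-.81,2.367,-.95,.278,-.015],[.46827921,.05096219,.25163527],[-2.705,-.816,-.811]),
([-.203,.713,-.158,1.411,.221,1.669,-1.376],[.47008661,.0477969,.25242524],[2.709,.844,-.926]),
([-.509,1.014,.406,1.175,.07,1.981,-1.102],[.46873466,.04775795,.2496806],[2.395,.706,-1.395])]
rz=lambda a:R.from_euler("z",a).as_matrix(); ry=lambda a:R.from_euler("y",a).as_matrix()
def fk(q,p,sg):
    A=rz(sg[0]*q[0]+p[0]); P=np.array([0,0,p[1]])
    P=P+A@np.array([p[2],p[3],0]); A=A@ry(q[1]); P=P+A@p[4:7]; A=A@rz(sg[1]*q[2])@ry(q[3]); P=P+A@p[7:10]
    A=A@rz(sg[2]*q[4])@ry(q[5]); P=P+A@p[10:13]; A=A@rz(sg[3]*q[6]+p[13]); return P,A
def res(p,sg,D=D):
    o=[]
    for q,e,r in D:
        P,A=fk(q,p,sg); o+=list((P-e)*5)+list((R.from_matrix(A.T@R.from_rotvec(r).as_matrix())).as_rotvec())
    return o+list(1e-4*np.array(p))
if __name__=="__main__":
    best=None
    for sg in itertools.product([1,-1],repeat=4):
      for c1 in (0,):
       for c7 in (0,1.57,3.14,-1.57):
        s=least_squares(res,[c1,.3,0,0,0,0,.4,0,0,.35,0,0,.3,c7],args=(sg,))
        if best is None or s.cost<best[0]: best=(s.cost,sg,s.x); print(sg,s.cost,s.x.round(4))
    np.savez("kin.npz",p=best[2],sg=best[1])
E
python3 kin.py
```

```text
(1, 1, 1, 1) 3.995019557403524 [ 0.9186  1.6482 -1.4447 -3.148   1.8135  2.9887 -1.4567 -0.1756  0.7008
  1.6474  1.1176 -0.6984 -1.4847 -1.736 ]
(1, 1, 1, 1) 3.995019498732288 [ 0.9186  1.6483 -1.4447  1.945   1.8135 -2.1042 -1.4568 -0.1757  0.7007
  1.6474  1.1176 -0.6985 -1.4847 -1.736 ]
(1, 1, -1, 1) 2.634874398586938 [ 0.3672  2.3907 -1.0366 -1.7249  1.9106  1.7763 -2.581  -0.0163 -1.5127
  1.8211  1.0662  1.1529 -2.0295 -2.5303]
(1, 1, -1, 1) 2.63487436786672 [ 0.3672  2.3908 -1.0366 -0.106   1.9106  0.1574 -2.581  -0.0163 -1.5127
  1.8211  1.0662  1.1529 -2.0295 -2.5303]
(-1, 1, 1, -1) 1.345195682093009 [ 0.4787  0.2098  1.3315 -0.7735 -0.371   0.3919  0.1958  0.5383 -0.3687
 -0.6743 -0.232   0.4471  0.2907  2.054 ]
(-1, 1, 1, -1) 1.3451956819054725 [ 0.4787  0.2098  1.3315  0.431  -0.371  -0.8126  0.1958  0.5382 -0.3687
 -0.6743 -0.232   0.4471  0.2907  2.054 ]
(-1, 1, 1, -1) 1.3451956797982108 [ 0.4787  0.2098  1.3315 -0.475  -0.371   0.0934  0.1958  0.5383 -0.3687
 -0.6743 -0.232   0.4471  0.2907  2.054 ]
(-1, -1, -1, -1) 2.1450623456682862e-06 [-4.0000e-04  3.3680e-01  6.0000e-04 -5.4000e-03 -5.0000e-04 -5.7000e-03
  5.5860e-01  6.0000e-04 -1.6200e-02  3.8230e-01 -3.0000e-04 -5.0000e-04
  3.8560e-01  1.5704e+00]
(-1, -1, -1, -1) 2.1450623454723637e-06 [-4.0000e-04  3.3680e-01  6.0000e-04 -5.6000e-03 -5.0000e-04 -5.6000e-03
  5.5860e-01  6.0000e-04 -1.6200e-02  3.8230e-01 -3.0000e-04 -5.0000e-04
  3.8560e-01  1.5704e+00]
```

```bash
cat >> kin.py <<'E'
K=None
LO=np.array([-3.06,-.37,-1.25,.18,-1.1,.23,-2.94]); HI=np.array([3.06,2.12,1.32,2.47,4.24,1.98,2.94])
def ik(pos,Rm,seeds,m=.02):
    global K
    if K is None: f=np.load("kin.npz"); K=(f["p"],f["sg"])
    b=None
    for s in seeds:
        def g(q):
            P,A=fk(q,*K); return np.r_[(P-pos)*5,R.from_matrix(A.T@Rm).as_rotvec(),1e-4*(q-s)]
        r=least_squares(g,np.clip(s,LO+m+.01,HI-m-.01),bounds=(LO+m,HI-m),max_nfev=60)
        e=np.linalg.norm(r.fun[:6])
        if b is None or e<b[0]: b=(e,r.x)
        if e<4e-3: break
    return b
E
cat > scan.py <<'E'
from kin import *; from h import tilt
def lim(x,y,zg,yaw,sgn,seeds):
    best=0; q=None
    s=list(seeds)
    for a in range(20,85,5):
        Rm=tilt(yaw,sgn*a); e,qq=ik(np.array([x,y,zg])+.022*Rm[:,2],Rm,s)
        if e<8e-3: best=a;q=qq; s=[qq]+list(seeds)
        else: break
    return best,q
if __name__=="__main__":
    import sys
    az=0.1
    seeds=[np.array([-.1,.4,0,1.9,0,1,k]) for k in (-1.3,0,1.5)]+[np.array([-.1,.6,0,1.9,1.5,1,k]) for k in (-1.5,0,1.5)]+[np.array([-.1,.6,0,1.9,3.1,.6,k]) for k in (-1.5,1.5)]
    for r in (.47,.6,.7):
      for yaw in range(-90,270,30):
        a,_=lim(r,0,.04,yaw,1,seeds); b,_=lim(r,0,.04,yaw,-1,seeds)
        print(r,yaw,a,b,flush=True)
E
time timeout 500 python3 scan.py
```

```text
0.47 -90 80 80
0.47 -60 80 80
0.47 -30 20 75
0.47 0 0 65
0.47 30 20 75
0.47 60 80 80
0.47 90 80 80
0.47 120 80 80
0.47 150 75 20
0.47 180 65 0
0.47 210 75 20
0.47 240 80 80
0.6 -90 80 80
0.6 -60 80 80
0.6 -30 80 55
0.6 0 40 50
0.6 30 80 55
0.6 60 80 80
0.6 90 80 80
0.6 120 80 80
0.6 150 55 80
0.6 180 50 40
0.6 210 55 80
0.6 240 80 80
0.7 -90 80 80
0.7 -60 80 65
0.7 -30 80 40
0.7 0 80 35
0.7 30 80 40
0.7 60 80 65
0.7 90 80 80
0.7 120 65 80
0.7 150 40 80
0.7 180 35 80
0.7 210 40 80
0.7 240 65 80
real	2m37.509s
user	2m37.885s
sys	0m0.079s
```

The sideways plane (tool x along -57°, also a pot face direction) gives ±80°, so I'll use it. I'll simulate the whole sequence for joint continuity first.

```bash
cat > sim.py <<'E'
from kin import *; from h import tilt
import sys
def run(wps,q):
    # wps: (name,x,y,zg,yaw,tilt)
    prev=None
    for w in wps:
        w0=prev or w; n=1 if prev is None else 10
        big=0
        for k in range(1,n+1):
            f=k/n; v=[w0[i]+(w[i]-w0[i])*f for i in range(1,6)]
            Rm=tilt(v[3],v[4]); e,q2=ik(np.array(v[:3])+.022*Rm[:,2],Rm,[q],m=.03); big=max(big,np.abs(q2-q).max()); q=q2
            if e>8e-3: print("   FAIL",w[0],k,e)
        print(w[0],q.round(2),"maxstep %.2f"%big); prev=w
    return q
if __name__=="__main__":
    q=np.array([-.509,1.014,.406,1.175,.07,1.981,-1.102]); px,py=.4675,.0515; mx,my=.567,-.122
    for yaw in (-57,):
     for s in (1,-1):
      for my_yaw in (-57,-100,-30):
       print("== s",s,my_yaw)
       try: run([("dn",px,py,.25,33,0),("yaw",px,py,.2,yaw,0),("tilt",px,py,.15,yaw,45*s),("grasp",px,py,.03,yaw,45*s),("lift",px,py,.13,yaw,45*s),("rot",px,py,.13,yaw,-45*s),("lay",px,py,.025,yaw,-45*s),("up",px,py,.15,yaw,-45*s),("rotb",px,py,.15,yaw,45*s),("grasp2",px,py,.025,yaw,45*s),("lift2",px,py,.15,yaw,45*s),("mat",mx,my,.15,my_yaw,45*s),("rot2",mx,my,.13,my_yaw,-45*s),("place",mx,my,.036,my_yaw,-45*s)],q)
       except Exception as ex: print(ex)
E
time timeout 550 python3 sim.py
```

```text
== s 1 -57
dn [-0.44  0.35  0.37  1.96 -0.16  0.86 -0.98] maxstep 1.12
yaw [-0.7   0.5   0.78  2.03 -0.49  0.8  -2.2 ] maxstep 0.13
tilt [-1.41  1.02  1.14  2.29 -0.4   0.26 -2.75] maxstep 0.15
   FAIL grasp 6 0.012218868758495316
   FAIL grasp 7 0.021980681960573664
   FAIL grasp 8 0.03123598998466871
   FAIL grasp 9 0.03998330881840391
   FAIL grasp 10 0.04822256226464642
grasp [-1.36  1.31  1.04  2.24 -1.07  0.26 -2.29] maxstep 0.21
   FAIL lift 1 0.041391782338089794
   FAIL lift 2 0.03420823805227551
   FAIL lift 3 0.02667177589132026
   FAIL lift 4 0.018782907082624582
   FAIL lift 5 0.010542842736446234
lift [-1.42  1.13  1.2   2.3  -0.84  0.29 -2.33] maxstep 0.07
rot [ 0.03  0.88  0.32  1.72 -0.71  1.37 -1.8 ] maxstep 0.18
lay [ 0.05  1.04  0.28  1.72 -0.77  1.24 -1.71] maxstep 0.02
up [ 0.04  0.84  0.3   1.71 -0.69  1.39 -1.84] maxstep 0.02
rotb [-1.41  1.02  1.14  2.29 -0.4   0.26 -2.75] maxstep 0.27
   FAIL grasp2 6 0.014706670413367326
   FAIL grasp2 7 0.02473256172342191
   FAIL grasp2 8 0.03420823805238262
   FAIL grasp2 9 0.04313252890220094
   FAIL grasp2 10 0.0515058
[... 8183 characters left out ...]
step 0.02
mat [ 0.18  1.1   0.25  1.   -0.33  1.85 -1.67] maxstep 0.08
   FAIL rot2 8 0.0983823722036024
   FAIL rot2 9 0.23093845825319437
   FAIL rot2 10 0.35583840143708945
rot2 [-0.74  0.82  1.    2.13 -1.07  0.26 -1.21] maxstep 0.37
   FAIL place 1 0.36686897170382804
   FAIL place 2 0.37765852621385715
   FAIL place 3 0.38819967395268623
   FAIL place 4 0.39848509507799945
   FAIL place 5 0.4085075367309688
   FAIL place 6 0.41825980546944425
   FAIL place 7 0.4277347622346917
   FAIL place 8 0.43692531135289875
   FAIL place 9 0.4458243943092305
   FAIL place 10 0.4544249803642196
place [-0.73  1.04  0.93  2.05 -1.07  0.26 -1.38] maxstep 0.02
real	1m43.122s
user	1m42.343s
sys	0m0.216s
```

```bash
cat > scan2.py <<'E'
from kin import *; from h import tilt
import sys
def go(r,h,sgn,zl=.03):
    # heading h rel. radial: tool z horizontal comp along h. sgn=+1: tool x at h ; -1: tool x at h+180
    yaw=h if sgn>0 else h+180
    yaw=(yaw+180)%360-180
    j7=-(np.radians(yaw)) # tool yaw = -(j1+j7..)+p13 
    q=None
    for c in (np.radians(90-yaw),np.radians(-90-yaw),np.radians(-yaw),np.radians(180-yaw)):
        c=(c+np.pi)%(2*np.pi)-np.pi
        if abs(c)>2.9: continue
        Rm=tilt(yaw,0); e,qq=ik(np.array([r,0,.13-.022]),Rm,[np.array([0,.5,0,1.8,0,.9,c])],m=.03)
        if e<5e-3: q=qq;break
    if q is None: return 0,None
    best=0;bq=q;q0=q
    for a in range(8,73,8):
        Rm=tilt(yaw,sgn*a); e,q=ik(np.array([r,0,.13])+.022*Rm[:,2],Rm,[q],m=.03)
        if e>6e-3: break
        e2,q2=ik(np.array([r,0,zl])+.022*Rm[:,2],Rm,[q],m=.03)
        if e2>6e-3: break
        best=a;bq=q2
    return best,q0
if __name__=="__main__":
    for r in (.47,.53,.58,.63,.68):
        for sgn in (1,-1):
            print(r,sgn,[ (h,go(r,h,sgn)[0]) for h in range(-180,180,30)],flush=True)
E
timeout 570 python3 scan2.py
```

```text
0.47 1 [(-180, 64), (-150, 72), (-120, 16), (-90, 72), (-60, 72), (-30, 0), (0, 0), (30, 0), (60, 8), (90, 72), (120, 72), (150, 72)]
0.47 -1 [(-180, 64), (-150, 72), (-120, 72), (-90, 72), (-60, 72), (-30, 16), (0, 16), (30, 16), (60, 8), (90, 32), (120, 8), (150, 72)]
0.53 1 [(-180, 56), (-150, 64), (-120, 8), (-90, 72), (-60, 72), (-30, 8), (0, 8), (30, 8), (60, 16), (90, 72), (120, 72), (150, 64)]
0.53 -1 [(-180, 56), (-150, 64), (-120, 72), (-90, 72), (-60, 72), (-30, 32), (0, 24), (30, 32), (60, 16), (90, 32), (120, 8), (150, 64)]
0.58 1 [(-180, 48), (-150, 56), (-120, 8), (-90, 72), (-60, 72), (-30, 8), (0, 8), (30, 8), (60, 32), (90, 72), (120, 72), (150, 56)]
0.58 -1 [(-180, 48), (-150, 56), (-120, 72), (-90, 72), (-60, 72), (-30, 48), (0, 32), (30, 48), (60, 32), (90, 32), (120, 8), (150, 56)]
0.63 1 [(-180, 40), (-150, 48), (-120, 0), (-90, 72), (-60, 72), (-30, 16), (0, 16), (30, 16), (60, 72), (90, 72), (120, 72), (150, 48)]
0.63 -1 [(-180, 40), (-150, 48), (-120, 72), (-90, 72), (-60, 72), (-30, 72), (0, 48), (30, 72), (60, 72), (90, 32), (120, 0), (150, 48)]
0.68 1 [(-180, 32), (-150, 40), (-120, 0), (-90, 72), (-60, 72), (-30, 16), (0, 16), (30, 16), (60, 72), (90, 72), (120, 64), (150, 40)]
0.68 -1 [(-180, 32), (-150, 40), (-120, 64), (-90, 72), (-60, 72), (-30, 72), (0, 64), (30, 72), (60, 72), (90, 32), (120, 0), (150, 40)]
```

```bash
cat > sim2.py <<'E'
from sim import *
q=np.array([-.509,1.014,.406,1.175,.07,1.981,-1.102]); px,py=.4675,.0515; mx,my=.567,-.122
yaw=123
import io,contextlib
for s in (1,-1):
  for myaw in (123,80,45):
    print("== s",s,myaw)
    b=io.StringIO()
    with contextlib.redirect_stdout(b):
      run([("dn",px,py,.25,33,0),("yaw",px,py,.2,yaw,0),("tilt",px,py,.15,yaw,45*s),("grasp",px,py,.03,yaw,45*s),("lift",px,py,.13,yaw,45*s),("rot",px,py,.13,yaw,-45*s),("lay",px,py,.025,yaw,-45*s),("up",px,py,.15,yaw,-45*s),("rotb",px,py,.15,yaw,45*s),("grasp2",px,py,.025,yaw,45*s),("lift2",px,py,.15,yaw,45*s),("mat",mx,my,.15,myaw,45*s),("rot2",mx,my,.13,myaw,-45*s),("place",mx,my,.036,myaw,-45*s)],q)
    L=b.getvalue().splitlines()
    print("\n".join(l for l in L if "FAIL" not in l or l.split()[2]=="10") if myaw==123 else "\n".join([l for l in L if "FAIL" in l and l.split()[2]=="10"]+L[-3:]))
E
python3 sim2.py
```

```text
== s 1 123
dn [-0.44  0.35  0.37  1.96 -0.16  0.86 -0.98] maxstep 1.12
yaw [-0.12  0.4  -0.06  2.02  0.04  0.72  0.37] maxstep 0.14
tilt [ 0.41  0.84 -0.32  1.7  -0.36  1.2   0.93] maxstep 0.10
grasp [ 0.4   1.02 -0.31  1.71 -0.34  1.03  1.  ] maxstep 0.02
lift [ 0.41  0.87 -0.32  1.71 -0.36  1.17  0.94] maxstep 0.02
rot [-0.98  0.73  0.34  2.29  1.16  0.61 -1.25] maxstep 0.41
lay [-0.92  0.97  0.25  2.28  1.47  0.56 -1.68] maxstep 0.05
up [-0.93  0.67  0.26  2.28  1.14  0.69 -1.21] maxstep 0.05
rotb [ 0.52  0.87 -0.52  1.7  -0.23  1.17  0.79] maxstep 0.32
grasp2 [ 0.5   1.06 -0.48  1.7  -0.18  0.99  0.86] maxstep 0.02
lift2 [ 0.53  0.87 -0.53  1.7  -0.22  1.17  0.78] maxstep 0.02
mat [ 0.61  1.05 -0.45  1.18 -0.11  1.58  0.86] maxstep 0.06
rot2 [-0.23  0.71 -0.07  2.24  1.67  0.79 -1.28] maxstep 0.41
place [-0.25  0.92 -0.04  2.24  1.88  0.82 -1.59] maxstep 0.03
== s 1 80
mat [ 0.81  0.86 -0.4   1.66 -0.52  1.01  0.69] maxstep 0.03
rot2 [-0.37  0.85  0.19  1.73  0.68  1.03 -0.89] maxstep 0.21
place [-0.37  1.01  0.2   1.73  0.71  0.91 -1.  ] maxstep 0.02
== s 1 45
mat [ 1.05  0.79 -
[... 725 characters left out ...]
p 0.30
grasp2 [-0.63  0.95 -0.17  2.27  1.49  0.91 -1.69] maxstep 0.04
lift2 [-0.63  0.66 -0.18  2.27  1.23  0.95 -1.32] maxstep 0.04
mat [-0.21  0.66 -0.1   2.23  1.61  0.8  -1.21] maxstep 0.05
rot2 [ 0.7   1.12 -0.67  1.18  0.05  1.55  0.74] maxstep 0.34
place [ 0.69  1.23 -0.64  1.18  0.09  1.45  0.78] maxstep 0.01
== s -1 80
mat [-0.23  0.81 -0.05  1.72  0.81  1.17 -0.99] maxstep 0.07
rot2 [ 1.    0.99 -0.76  1.66 -0.17  0.91  0.39] maxstep 0.18
place [ 0.98  1.13 -0.72  1.66 -0.13  0.79  0.45] maxstep 0.01
== s -1 45
   FAIL place 10 0.04061169115442994
   FAIL place 9 0.03483952505780114
   FAIL place 10 0.04061169115442994
place [ 1.04  1.03 -0.66  2.04 -1.07  0.26  0.96] maxstep 0.10
```

The tool x = 123° plane reaches ±45° with continuous joints for every step. I'll grip at tilt -45° (body on the free left side) and lay at +45°. First: tool back to down, then yaw.

Emit:
send_rows(steps=[0,0,0,0,0.12,0,0,0,0,0,0.24,0,0,0,0,0,0.36,0,0,0,0,0,0.48,0,0,0,0,0,0.6,0,0,0,0,0,0.72,0,0,0,0,0,0.84,0,0,0,0,0,0.96,0,0,0,0,0,1.047,0,0,0,0,0,1.047,0,0,0,0,0,1.047,0,0,0,0,0,1.047,0])

```text
t: 5.05
eef_pos: [0.4694, 0.0479, 0.2504]
eef_rot: [-3.013, -0.885, 0.01]
contact_force: [-0.1, -0.2, -0.1]
finger_gap: 0.0848
```

Emit:
send_rows(steps=[0,0,0,0,0,-0.12,0,0,0,0,0,-0.24,0,0,0,0,0,-0.36,0,0,0,0,0,-0.48,0,0,0,0,0,-0.6,0,0,0,0,0,-0.72,0,0,0,0,0,-0.84,0,0,0,0,0,-0.96,0,0,0,0,0,-1.08,0,0,0,0,0,-1.2,0,0,0,0,0,-1.32,0,0,0,0,0,-1.44])

```text
t: 6.05
eef_pos: [0.4705, 0.0488, 0.2499]
eef_rot: [-1.67, -2.654, 0.007]
contact_force: [-0.3, -0.0, 0.3]
finger_gap: 0.0847
```

```bash
cat > st.py <<'E'
from bench import bot
from h import *
import sys
s=bot.sense(); Rm=R.from_rotvec(s["eef_rot"]).as_matrix()
print("t",s["t"],"q",s["qpos"].round(2),"gap",s["finger_gap"],"F",np.round(s["contact_force"],1))
x=Rm[:,0];z=Rm[:,2]
print("pos",s["eef_pos"].round(4),"z",z.round(3),"x",x.round(3))
a=list(map(float,sys.argv[1:]))
while len(a)>=5:
    Rt=tilt(a[3],a[4]); print(a[:5],step(bot,np.array(a[:3])+.022*Rt[:,2],Rt)); a=a[5:]
E
python3 st.py .4675 .0515 .20 123 0  .4675 .0515 .15 123 -45
```

```text
t 6.05 q [-0.18  0.31  0.03  1.91 -0.01  0.92  0.3 ] gap 0.08465345155902466 F [-0.3 -0.   0.3]
pos [0.4705 0.0488 0.2499] z [-0.008 -0.001 -1.   ] x [-0.433  0.901  0.003]
[0.4675, 0.0515, 0.2, 123.0, 0.0] [ 3.500e-01 -1.000e-01  7.189e+00 -7.000e-03 -3.000e-03 -1.280e-01]
[0.4675, 0.0515, 0.15, 123.0, -45.0] [-1.205  0.13  11.539 -0.057 -0.788 -0.119]
```

Emit:
send_rows(steps=[-0.2,0,1.6,-0.008,-0.113,-0.017,-0.4,0,3.3,-0.016,-0.225,-0.034,-0.5,0,5,-0.024,-0.338,-0.051,-0.7,0.1,6.6,-0.032,-0.45,-0.068,-0.9,0.1,8.2,-0.04,-0.563,-0.085,-1.1,0.1,10,-0.049,-0.675,-0.102,-1.2,0.1,11.5,-0.057,-0.788,-0.119,-1.2,0.1,11.5,-0.057,-0.788,-0.119,-1.2,0.1,11.5,-0.057,-0.788,-0.119,-1.2,0.1,11.5,-0.057,-0.788,-0.119])

```text
t: 6.88
eef_pos: [0.4761, 0.0404, 0.1333]
eef_rot: [1.141, 2.12, -0.48]
contact_force: [-0.4, -0.3, 0.4]
finger_gap: 0.0852
```

```bash
python3 st.py .4675 .0515 .15 123 -45 .4675 .0515 .07 123 -45 .4675 .0515 .03 123 -45; python3 - <<'E'
from bench import bot
from h import *
for n in("wrist","side"):
    d=cam(bot,n); cv2.imwrite(f"pics/{n}2.png",d["frame"][:,:,::-1])
    print(proj(d,(.4675,.0515,.058)))
E
```

```text
t 6.8833 q [-1.11  0.73  0.53  2.28  1.02  0.52 -1.07] gap 0.08518002791084163 F [-0.4 -0.3  0.4]
pos [0.4761 0.0404 0.1333] z [ 0.387 -0.594 -0.705] x [-0.39   0.588 -0.709]
[0.4675, 0.0515, 0.15, 123.0, -45.0] [-0.188 -0.123  0.034  0.001  0.002  0.007]
[0.4675, 0.0515, 0.07, 123.0, -45.0] [ 5.482e+00 -8.800e-02  5.678e+00  1.000e-03  2.000e-03  7.000e-03]
[0.4675, 0.0515, 0.03, 123.0, -45.0] [ 8.318e+00 -7.100e-02  8.499e+00  1.000e-03  2.000e-03  7.000e-03]
(np.float64(255.71838803591305), np.float64(117.54805795315167))
(np.float64(240.11445527075617), np.float64(177.52170014742353))
```

View pics/side2.png

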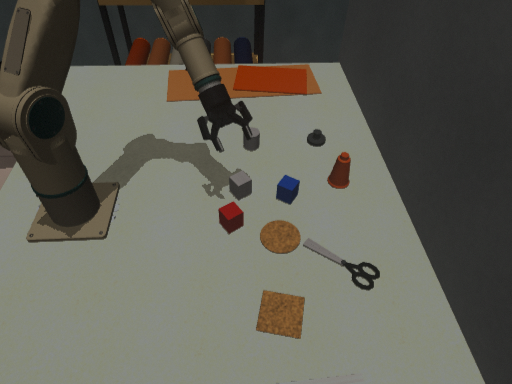

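View pics/wrist2.png

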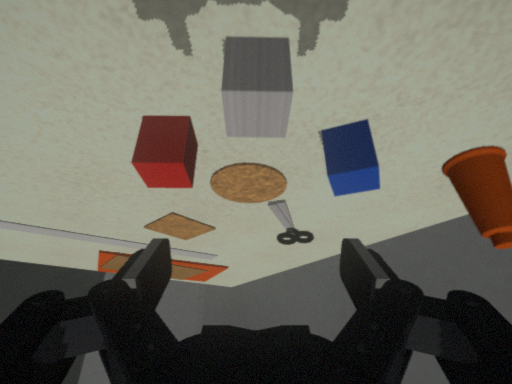

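In the wrist picture (image up is downward here) the grey pot is centred between the fingers. Its closed face is at about (257,113) against a predicted (255.7,117.5). Descending.

Emit:
send_rows(steps=[1.2,0,1.2,0,0,0.007,2.4,-0.1,2.4,0,0,0.007,3.6,-0.1,3.6,0,0,0.007,4.8,-0.1,4.8,0,0,0.007,6,-0.1,6,0,0,0.007,7,-0.1,7,0,0,0.007,7.8,-0.1,7.9,0,0,0.007,8.2,-0.1,8.4,0,0,0.007,8.2,-0.1,8.4,0,0,0.007,8.2,-0.1,8.4,0,0,0.007])

```text
t: 7.82
eef_pos: [0.4783, 0.0358, 0.019]
eef_rot: [1.165, 2.109, -0.469]
contact_force: [-0.3, -1.3, 0.4]
finger_gap: 0.0851
```

```bash
python3 st.py .4675 .0515 .031 123 -45; python3 - <<'E'
from bench import bot
from h import *
for n in("wrist","side"):
    d=cam(bot,n); cv2.imwrite(f"pics/{n}3.png",d["frame"][:,:,::-1])
a=cv2.imread("pics/side3.png")[120:240,190:320]; cv2.imwrite("pics/side3c.png",cv2.resize(a,None,fx=4,fy=4,interpolation=cv2.INTER_CUBIC))
E
```

```text
t 7.8167 q [-1.13  1.05  0.6   2.29  1.37  0.26 -1.58] gap 0.08512164507584295 F [-0.3 -1.3  0.4]
pos [0.4783 0.0358 0.019 ] z [ 0.384 -0.592 -0.708] x [-0.374  0.602 -0.706]
[0.4675, 0.0515, 0.031, 123.0, -45.0] [ 0.496 -0.054  0.007 -0.    -0.002 -0.014]
```

View pics/side3c.png

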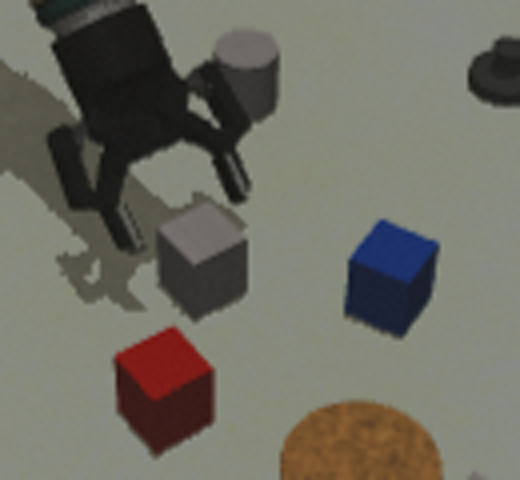

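View pics/wrist3.png

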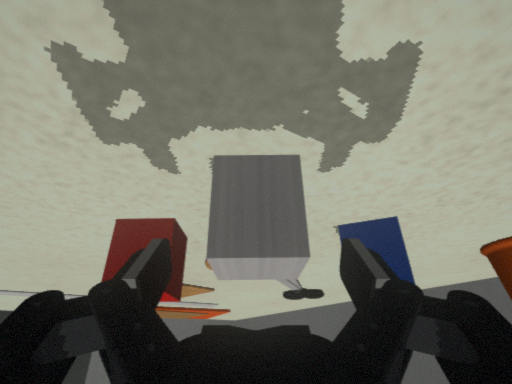

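```bash
python3 - <<'E'
from bench import bot
from h import *
c=np.array([.4675,.0515,0]); y=np.radians(33)
ux=np.array([np.cos(y),np.sin(y),0]);uy=np.array([-np.sin(y),np.cos(y),0])
for n in("wrist","side"):
    d=cam(bot,n); im=d["frame"][:,:,::-1].copy()
    for z in(0,.058):
        P=[proj(d,c+.024*(a*ux+b*uy)+[0,0,z]) for a,b in((1,1),(1,-1),(-1,-1),(-1,1))]
        cv2.polylines(im,[np.round(np.array(P)*16).astype(np.int32)],True,(0,255,0) if z else (0,255,255),1,cv2.LINE_AA,4)
    s=bot.sense(); Rm=R.from_rotvec(s["eef_rot"]).as_matrix()
    for p in((0,0,0),(0,.0425,-.013),(0,-.0425,-.013)):
        q=proj(d,s["eef_pos"]+Rm@np.array(p)); cv2.circle(im,(int(q[0]),int(q[1])),2,(255,0,255),-1)
    if n=="side": im=im[120:240,190:320]
    else: im=im[130:300,100:400]
    f=4 if n=="side" else 2
    cv2.imwrite(f"pics/{n}4.png",cv2.resize(im,None,fx=f,fy=f,interpolation=cv2.INTER_CUBIC))
a=cv2.imread("pics/side4.png");b=cv2.imread("pics/wrist4.png")
E
```

```text
(no output)
```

View pics/side4.png

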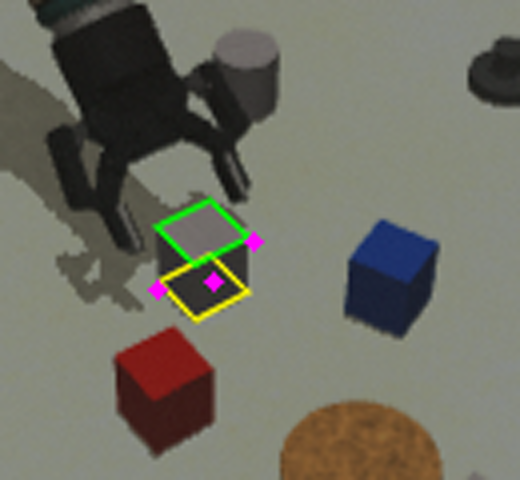

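View pics/wrist4.png

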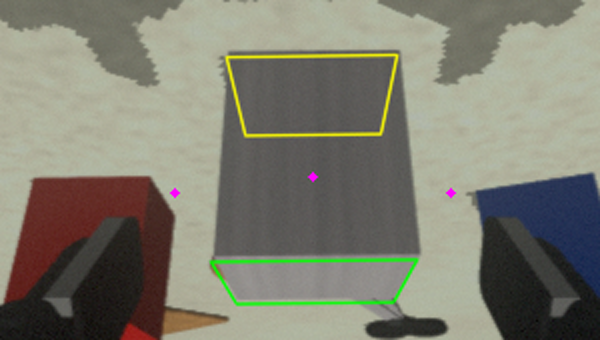

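The pot overlay matches both views. The visible fingertips, though, lie about 45 mm behind the reported TCP, not 13 mm as the text says. I'll back off and narrow the jaws to measure where the tips really are.

Emit:
send_rows(steps=[0,0,-2,0,0,0,0,0,-4,0,0,0,0,0,-6,0,0,0,0,0,-8,0,0,0,0,0,-9,0,0,0,0,0,-9,0,0,0,0,0,-9,0,0,0,0,0,-9,0,0,0,0,0,-9,0,0,0,0,0,-9,0,0,0], jaw=5.2)

```text
t: 8.85
eef_pos: [0.4428, 0.0888, 0.0823]
eef_rot: [1.162, 2.109, -0.472]
contact_force: [-0.5, -0.3, 0.4]
finger_gap: 0.0522
```

```bash
python3 st.py; python3 - <<'E'
from bench import bot
from h import *
for n in("wrist","side"):
    d=cam(bot,n); im=d["frame"][:,:,::-1].copy(); cv2.imwrite(f"pics/{n}5raw.png",im)
    s=bot.sense(); Rm=R.from_rotvec(s["eef_rot"]).as_matrix()
    for p in((0,0,0),(0,.026,0),(0,-.026,0),(0,.026,-.05),(0,-.026,-.05)):
        q=proj(d,s["eef_pos"]+Rm@np.array(p)); cv2.circle(im,(int(q[0]),int(q[1])),1,(255,0,255),-1)
    if n=="side": im=im[80:200,170:300]
    else: im=im[130:300,100:400]
    f=5 if n=="side" else 2.6
    cv2.imwrite(f"pics/{n}5.png",cv2.resize(im,None,fx=f,fy=f,interpolation=cv2.INTER_CUBIC))
E
```

```text
t 8.85 q [-1.16  0.83  0.42  2.27  0.99  0.55 -1.24] gap 0.05219812227146464 F [-0.5 -0.3  0.4]
pos [0.4428 0.0888 0.0823] z [ 0.384 -0.594 -0.707] x [-0.375  0.599 -0.707]
```

View pics/side5.png

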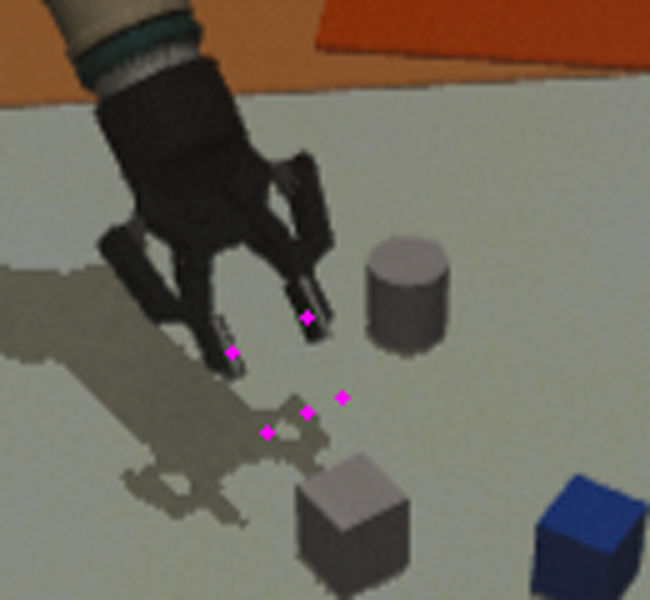

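View pics/wrist5.png

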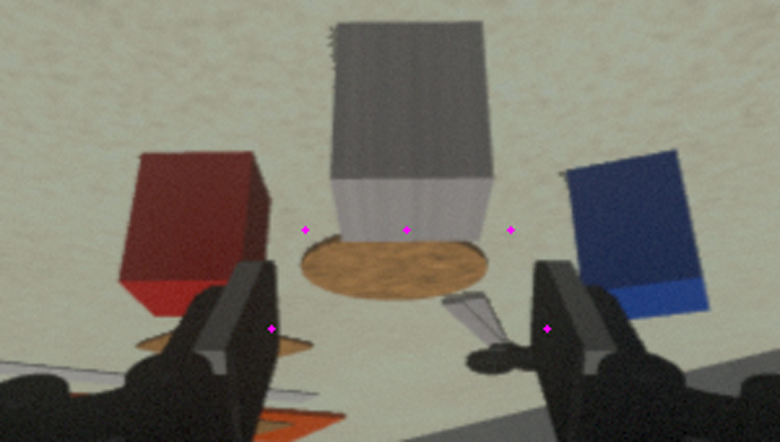

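With the jaws at 52 mm, the tips lie about 37 mm behind the reported TCP in both views. So the pad centre is about 52 mm behind it, and I'll use that offset. I'll re-simulate the sequence with it.

```bash
sed -i 's/\.022\*/.052*/' st.py sim.py; cat > sim3.py <<'E'
from sim import *
import io,contextlib
q=np.array([-1.16,.83,.42,2.27,.99,.55,-1.24]); px,py=.4675,.0515; mx,my=.567,-.122
yaw=123;s=-1
for A in (45,):
 for B in (45,):
  for myaw in (123,90):
    print("==",A,B,myaw)
    b=io.StringIO()
    with contextlib.redirect_stdout(b):
      run([("tilt",px,py,.15,yaw,-A),("grasp",px,py,.03,yaw,-A),("lift",px,py,.13,yaw,-A),("rot",px,py,.13,yaw,90-A),("lay",px,py,.025,yaw,90-A),("up",px,py,.15,yaw,90-A),("rotb",px,py,.15,yaw,-B),("grasp2",px,py,.025,yaw,-B),("lift2",px,py,.15,yaw,-B),("mat",mx,my,.15,myaw,-B),("rot2",mx,my,.13,myaw,90-B),("place",mx,my,.036,myaw,90-B)],q)
    L=b.getvalue().splitlines()
    print("\n".join(l for l in L if "FAIL" not in l or l.split()[2]=="10"))
E
python3 sim3.py; python3 st.py .4675 .0515 .15 123 -45 .4675 .0515 .031 123 -45
```

```text
== 45 45 123
tilt [-0.99  0.76  0.44  2.29  1.19  0.53 -1.23] maxstep 0.20
grasp [-0.91  1.03  0.31  2.28  1.58  0.51 -1.77] maxstep 0.06
lift [-0.93  0.79  0.34  2.3   1.28  0.56 -1.36] maxstep 0.04
rot [ 0.52  0.93 -0.55  1.75 -0.2   1.06  0.78] maxstep 0.35
lay [ 0.5   1.1  -0.51  1.74 -0.16  0.92  0.83] maxstep 0.02
up [ 0.53  0.9  -0.56  1.75 -0.21  1.09  0.76] maxstep 0.02
rotb [-0.69  0.7  -0.02  2.28  1.3   0.83 -1.36] maxstep 0.33
grasp2 [-0.67  1.   -0.05  2.27  1.58  0.82 -1.75] maxstep 0.04
lift2 [-0.68  0.7  -0.03  2.28  1.3   0.83 -1.36] maxstep 0.04
mat [-0.27  0.71  0.06  2.22  1.71  0.7  -1.29] maxstep 0.05
rot2 [ 0.66  1.1  -0.57  1.26 -0.02  1.47  0.79] maxstep 0.40
place [ 0.64  1.22 -0.54  1.25  0.02  1.37  0.83] maxstep 0.01
== 45 45 90
tilt [-0.99  0.76  0.44  2.29  1.19  0.53 -1.23] maxstep 0.20
grasp [-0.91  1.03  0.31  2.28  1.58  0.51 -1.77] maxstep 0.06
lift [-0.93  0.79  0.34  2.3   1.28  0.56 -1.36] maxstep 0.04
rot [ 0.52  0.93 -0.55  1.75 -0.2   1.06  0.78] maxstep 0.35
lay [ 0.5   1.1  -0.51  1.74 -0.16  0.92  0.83] maxstep 0.02
up [ 0.53  0.9  -0.56  1.75 -0.21  1.09  0.76] maxstep 0.02
rotb [-0.69  0.7  -0.02  2.28  1.3   0.83 -1.36] maxstep 0.33
grasp2 [-0.67  1.   -0.05  2.27  1.58  0.82 -1.75] maxstep 0.04
lift2 [-0.68  0.7  -0.03  2.28  1.3   0.83 -1.36] maxstep 0.04
mat [-0.28  0.8   0.05  1.86  0.93  0.96 -0.98] maxstep 0.05
rot2 [ 0.91  1.03 -0.72  1.58 -0.13  1.01  0.47] maxstep 0.20
place [ 0.89  1.17 -0.68  1.57 -0.09  0.9   0.52] maxstep 0.01
t 8.95 q [-1.16  0.83  0.41  2.27  0.99  0.55 -1.24] gap 0.05245597663403318 F [-0.4 -0.6  0.1]
pos [0.4428 0.0891 0.0823] z [ 0.385 -0.593 -0.707] x [-0.375  0.6   -0.707]
[0.4675, 0.0515, 0.15, 123.0, -45.0] [-7.968e+00  1.180e-01  3.596e+00 -1.000e-03 -0.000e+00 -1.200e-02]
[0.4675, 0.0515, 0.031, 123.0, -45.0] [ 4.4500e-01  2.3000e-02  1.2012e+01 -1.0000e-03 -0.0000e+00 -1.2000e-02]
```

```bash
python3 st.py  .4675 .0515 .09 123 -38 .4675 .0515 .031 123 -38
```

```text
t 8.95 q [-1.16  0.83  0.41  2.27  0.99  0.55 -1.24] gap 0.05245597663403318 F [-0.4 -0.6  0.1]
pos [0.4428 0.0891 0.0823] z [ 0.385 -0.593 -0.707] x [-0.375  0.6   -0.707]
[0.4675, 0.0515, 0.09, 123.0, -38.0] [-3.092  0.063  7.8    0.     0.122 -0.012]
[0.4675, 0.0515, 0.031, 123.0, -38.0] [ 1.079  0.016 11.973  0.     0.122 -0.012]
```

Emit:
send_rows(steps=[-1.5,0,0,0,0.06,-0.012,-3.1,0,1.5,0,0.122,-0.012,-3.1,0,3,0,0.122,-0.012,-3.1,0,5,0,0.122,-0.012,-3.1,0,7.8,0,0.122,-0.012,-2.2,0,8.7,0,0.122,-0.012,-1.2,0,9.7,0,0.122,-0.012,-0.2,0,10.7,0,0.122,-0.012,0.6,0,11.5,0,0.122,-0.012,1.1,0,12,0,0.122,-0.012,1.1,0,12,0,0.122,-0.012,1.1,0,12,0,0.122,-0.012], jaw=8.5)

```text
t: 9.95
eef_pos: [0.4846, 0.0239, -0.0106]
eef_rot: [1.206, 2.221, -0.417]
contact_force: [-0.4, -0.6, -0.9]
finger_gap: 0.0851
```

```bash
python3 st.py .4675 .0515 .031 123 -38; python3 - <<'E'
from bench import bot
from h import *
d=cam(bot,"side"); im=d["frame"][:,:,::-1]
cv2.imwrite("pics/side6.png",cv2.resize(im[110:240,180:320],None,fx=4.5,fy=4.5,interpolation=cv2.INTER_CUBIC))
d=cam(bot,"wrist"); im=d["frame"][:,:,::-1]; cv2.imwrite("pics/wrist6.png",im)
E
```

```text
t 9.95 q [-0.93  0.99  0.45  2.3   1.71  0.29 -1.8 ] gap 0.0851195375488091 F [-0.4 -0.6 -0.9]
pos [ 0.4846  0.0239 -0.0106] z [ 0.335 -0.517 -0.788] x [-0.43   0.66  -0.616]
[0.4675, 0.0515, 0.031, 123.0, -38.0] [-0.     0.071 -0.074 -0.001  0.     0.001]
```

View pics/side6.png

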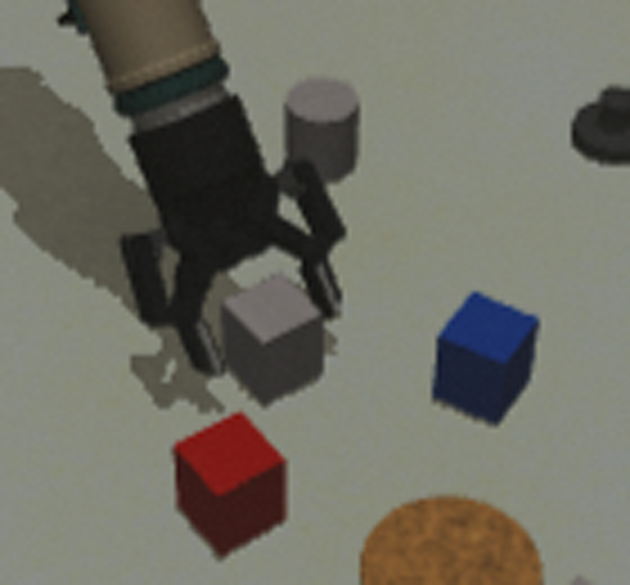

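View pics/wrist6.png

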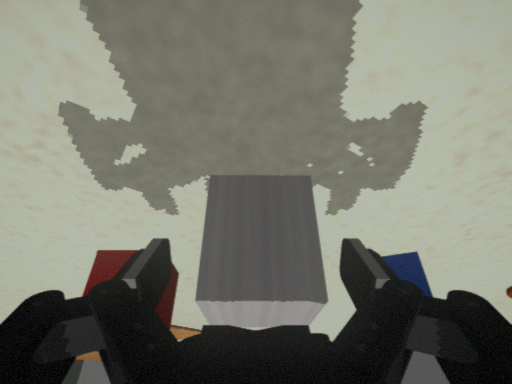

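The fingers straddle the pot on both sides with no contact force. Closing.

Emit:
send_rows(steps=[0,0,0,0,0,0,0,0,0,0,0,0,0,0,0,0,0,0,0,0,0,0,0,0,0,0,0,0,0,0,0,0,0,0,0,0,0,0,0,0,0,0,0,0,0,0,0,0], jaw=4, newtons=60)

```text
t: 10.72
eef_pos: [0.4852, 0.0246, -0.0094]
eef_rot: [1.206, 2.22, -0.414]
contact_force: [-2.0, 2.2, 5.6]
finger_gap: 0.0476
```

Emit:
send_rows(steps=[-0.6,0,-0.8,0,0,0,-1.2,0,-1.6,0,0,0,-2.5,0,-3.2,0,0,0,-3.7,0,-4.7,0,0,0,-5,0,-6.3,0,0,0,-6.2,0,-7.9,0,0,0,-6.2,0,-7.9,0,0,0,-6.2,0,-7.9,0,0,0])

```text
t: 11.38
eef_pos: [0.4855, 0.0251, 0.0914]
eef_rot: [1.208, 2.22, -0.41]
contact_force: [0.1, 0.1, -1.1]
finger_gap: 0.0474
```

```bash
python3 st.py .4675 .0515 .14 123 52; python3 - <<'E'
from bench import bot
from h import *
d=cam(bot,"side"); im=d["frame"][:,:,::-1]
cv2.imwrite("pics/side7.png",cv2.resize(im[80:240,160:320],None,fx=3.7,fy=3.7,interpolation=cv2.INTER_CUBIC))
E
```

```text
t 11.3833 q [-0.92  0.73  0.44  2.29  1.17  0.41 -1.14] gap 0.04744581595595155 F [ 0.1  0.1 -1.1]
pos [0.4855 0.0251 0.0914] z [ 0.338 -0.514 -0.789] x [-0.427  0.663 -0.615]
[0.4675, 0.0515, 0.14, 123.0, 52.0] [ 4.730e+00 -6.100e-02 -5.794e+00  5.000e-03  1.570e+00  0.000e+00]
```

View pics/side7.png

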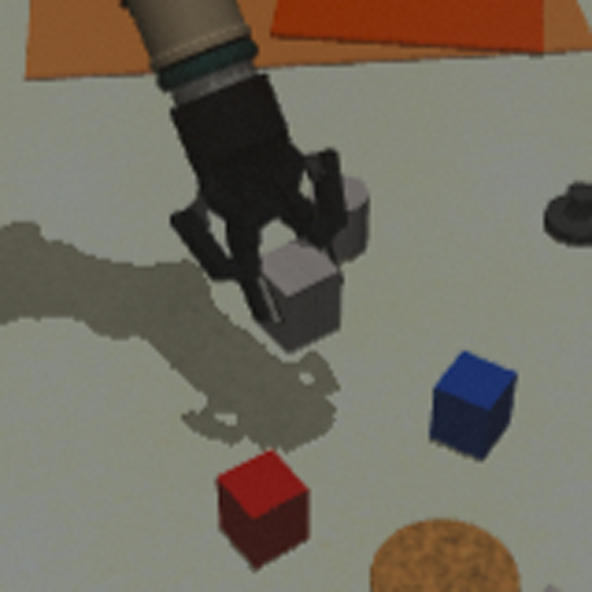

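The pot is held level and lifted. Now the first 90° turn about the jaw axis in the air.

Emit:
send_rows(steps=[0.6,0,0,0,0.12,0,1.2,0,-0.2,0,0.24,0,1.8,0,-0.3,0,0.36,0,2.4,0,-0.6,0,0.48,0,2.9,0,-0.9,0,0.6,0,3.4,0,-1.3,0,0.72,0,3.9,0,-1.7,0,0.84,0,4.3,0,-2.2,0,0.96,0,4.6,0,-2.8,0,1.08,0,4.8,0,-3.3,0,1.2,0,5,0,-3.9,0,1.32,0,5.2,0,-4.5,0,1.44,0])

```text
t: 12.43
eef_pos: [0.4481, 0.0813, 0.0934]
eef_rot: [-1.215, -2.233, -0.412]
contact_force: [0.3, 1.0, -1.3]
finger_gap: 0.0474
```

```bash
python3 st.py .4675 .0515 .13 123 52
```

```text
t 12.4333 q [ 0.62  0.92 -0.79  1.82  0.06  0.94  0.48] gap 0.047428483955870564 F [ 0.3  1.  -1.3]
pos [0.4481 0.0813 0.0934] z [-0.326  0.509 -0.797] x [-0.433  0.669  0.604]
[0.4675, 0.0515, 0.13, 123.0, 52.0] [ 0.708 -0.    -0.035  0.004  0.259 -0.   ]
```

```bash
python3 st.py .4675 .0515 .05 123 52 .4675 .0515 .03 123 52
```

```text
t 12.4333 q [ 0.62  0.92 -0.79  1.82  0.06  0.94  0.48] gap 0.047428483955870564 F [ 0.3  1.  -1.3]
pos [0.4481 0.0813 0.0934] z [-0.326  0.509 -0.797] x [-0.433  0.669  0.604]
[0.4675, 0.0515, 0.05, 123.0, 52.0] [-4.125e+00 -1.900e-02  6.341e+00  4.000e-03  2.590e-01 -0.000e+00]
[0.4675, 0.0515, 0.03, 123.0, 52.0] [-5.334e+00 -2.400e-02  7.934e+00  4.000e-03  2.590e-01 -0.000e+00]
```

Emit:
send_rows(steps=[0.3,0,0,0,0.1,0,0.6,0,0,0,0.2,0,0.7,0,0,0,0.259,0,0.7,0,0,0,0.259,0,0.7,0,0,0,0.259,0,0.7,0,0,0,0.259,0])

```text
t: 12.93
eef_pos: [0.4443, 0.087, 0.0975]
eef_rot: [-1.093, -2.012, -0.535]
contact_force: [-0.7, -0.4, -1.0]
finger_gap: 0.0473
```

```bash
python3 st.py .4675 .0515 .05 123 52 .4675 .0515 .03 123 52; python3 - <<'E'
from bench import bot
from h import *
d=cam(bot,"side"); im=d["frame"][:,:,::-1]
cv2.imwrite("pics/side8.png",cv2.resize(im[80:240,160:320],None,fx=3.7,fy=3.7,interpolation=cv2.INTER_CUBIC))
E
```

```text
t 12.9333 q [ 0.69  1.09 -0.83  1.7  -0.01  1.13  0.58] gap 0.04727240937855699 F [-0.7 -0.4 -1. ]
pos [0.4443 0.087  0.0975] z [-0.428  0.662 -0.616] x [-0.336  0.516  0.788]
[0.4675, 0.0515, 0.05, 123.0, 52.0] [-6.352e+00  2.000e-03  4.782e+00  2.000e-03 -0.000e+00  1.000e-03]
[0.4675, 0.0515, 0.03, 123.0, 52.0] [-7.928e+00 -1.000e-03  6.014e+00  2.000e-03 -0.000e+00  1.000e-03]
```

View pics/side8.png

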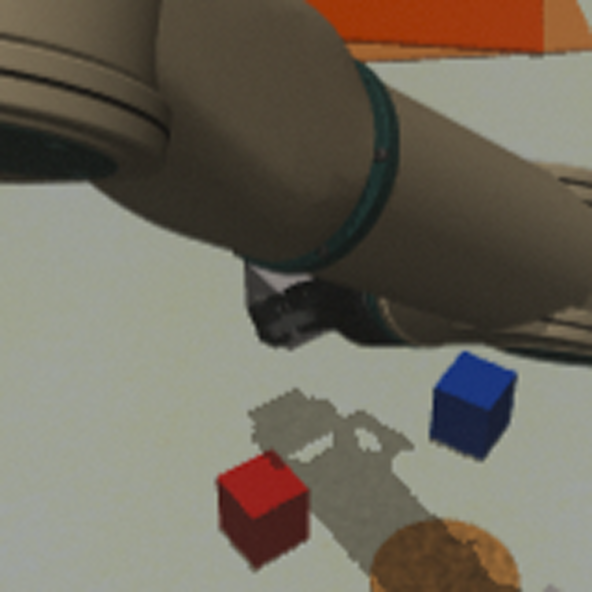

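The arm now blocks the side view, but the gap of 47 mm shows the pot is still held. Lowering the pot on its side, gently at the end.

Emit:
send_rows(steps=[-1.2,0,0.9,0,0,0,-2.4,0,1.8,0,0,0,-3.6,0,2.7,0,0,0,-4.8,0,3.6,0,0,0,-6,0,4.5,0,0,0,-7,0,5.3,0,0,0,-7.6,0,5.8,0,0,0,-7.9,0,6,0,0,0,-7.9,0,6,0,0,0])

```text
t: 13.73
eef_pos: [0.4451, 0.0862, -0.0019]
eef_rot: [-1.092, -2.013, -0.535]
contact_force: [0.6, 0.1, -1.5]
finger_gap: 0.0472
```

Emit:
send_rows(steps=[-0.2,0,0.12,0,0,0,-0.4,0,0.25,0,0,0,-0.4,0,0.25,0,0,0])

```text
t: 13.98
eef_pos: [0.4456, 0.0856, -0.0066]
eef_rot: [-1.092, -2.013, -0.535]
contact_force: [-0.3, 0.1, -0.9]
finger_gap: 0.0472
```

```bash
python3 st.py .4675 .0515 .025 123 52; python3 - <<'E'
from bench import bot
from h import *
d=cam(bot,"wrist"); im=d["frame"][:,:,::-1]
cv2.imwrite("pics/wrist9.png",im)
d=cam(bot,"top"); im=d["frame"][:,:,::-1]
cv2.imwrite("pics/top9.png",cv2.resize(im[120:260,180:350],None,fx=4,fy=4,interpolation=cv2.INTER_CUBIC))
E
```

```text
t 13.9833 q [ 0.66  1.25 -0.77  1.67  0.06  1.03  0.63] gap 0.04717174160241237 F [-0.3  0.1 -0.9]
pos [ 0.4456  0.0856 -0.0066] z [-0.428  0.662 -0.616] x [-0.336  0.516  0.788]
[0.4675, 0.0515, 0.025, 123.0, 52.0] [-0.003 -0.017  0.061  0.002  0.     0.001]
```

View pics/wrist9.png

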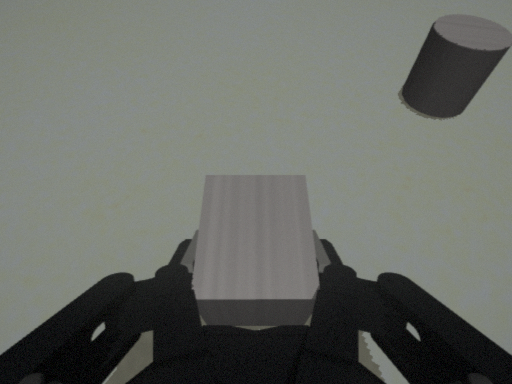

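View pics/top9.png

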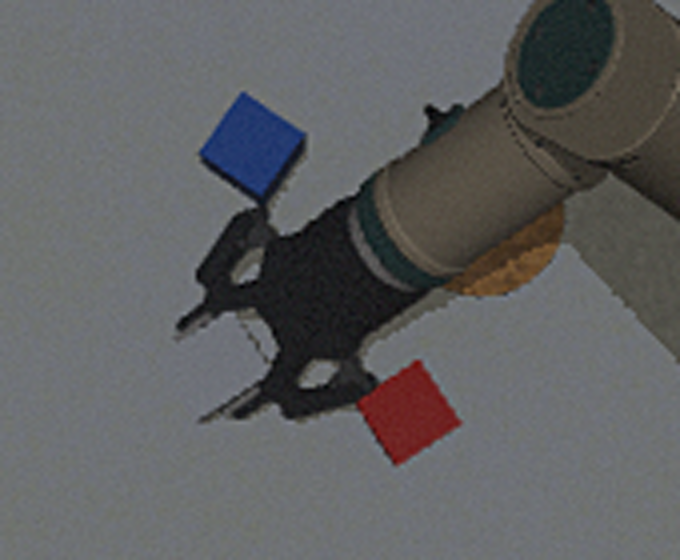

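The wrist view shows the pot on its side, nearly at the table. In the top view, the knuckle is right beside the red pot at crop (370,385). I'll move the laying spot 40 mm further left before releasing.

Emit:
send_rows(steps=[0.8,0,-0.6,0,0,0,1.2,0,-0.9,0,0,0,2,0,0.1,0,0,0,2.8,0,1.2,0,0,0,3.6,0,2.2,0,0,0,3.6,0,2.2,0,0,0,3,0,2.7,0,0,0,2.5,0,3.1,0,0,0,2.2,0,3.3,0,0,0,2.2,0,3.3,0,0,0])

```text
t: 14.92
eef_pos: [0.4248, 0.1179, -0.0099]
eef_rot: [-1.094, -2.012, -0.535]
contact_force: [0.4, -2.4, 2.1]
finger_gap: 0.0479
```

```bash
python3 st.py .4457 .085 .024 123 52; python3 - <<'E'
from bench import bot
from h import *
d=cam(bot,"top"); im=d["frame"][:,:,::-1]
cv2.imwrite("pics/top10.png",cv2.resize(im[120:260,180:350],None,fx=4,fy=4,interpolation=cv2.INTER_CUBIC))
E
```

```text
t 14.9167 q [ 0.64  1.24 -0.77  1.75  0.05  0.93  0.6 ] gap 0.047908177654969034 F [ 0.4 -2.4  2.1]
pos [ 0.4248  0.1179 -0.0099] z [-0.427  0.662 -0.616] x [-0.335  0.517  0.788]
[0.4457, 0.085, 0.024, 123.0, 52.0] [ 0.269 -0.038  0.042  0.003  0.    -0.   ]
```

View pics/top10.png

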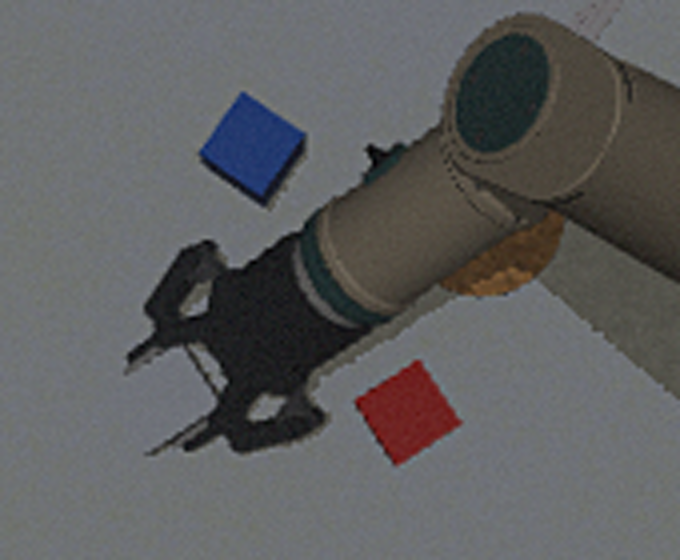

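Table contact is felt (Fz up about 3 N) and there's now room around the gripper. Releasing, then going straight up.

Emit:
send_rows(steps=[0,0,0,0,0,0,0,0,0,0,0,0,0,0,0,0,0,0,0,0,0,0,0,0,0,0,0,0,0,0,1,0,-0.8,0,0,0,3,0,-2.4,0,0,0,5,0,-4,0,0,0,7.5,0,-5.9,0,0,0,9.5,0,-7.4,0,0,0,9.5,0,-7.4,0,0,0,9.5,0,-7.4,0,0,0], jaw=8.5)

```text
t: 15.97
eef_pos: [0.4251, 0.1181, 0.1121]
eef_rot: [-1.094, -2.016, -0.536]
contact_force: [1.0, -0.4, -0.7]
finger_gap: 0.0846
```

```bash
python3 st.py .4457 .085 .14 123 -38; python3 - <<'E'
from bench import bot
from h import *
d=cam(bot,"wrist"); im=d["frame"][:,:,::-1]
cv2.imwrite("pics/wrist11.png",im)
np.savez("w11.npz",**{k:d[k] for k in("T","f","cx","cy")})
E
```

```text
t 15.9667 q [ 0.68  1.06 -0.86  1.78 -0.04  1.06  0.55] gap 0.08462435371514551 F [ 1.  -0.4 -0.7]
pos [0.4251 0.1181 0.1121] z [-0.425  0.661 -0.618] x [-0.338  0.517  0.786]
[0.4457, 0.085, 0.14, 123.0, -38.0] [-5.413e+00 -6.400e-02 -4.774e+00  4.000e-03 -1.568e+00 -1.000e-03]
```

View pics/wrist11.png

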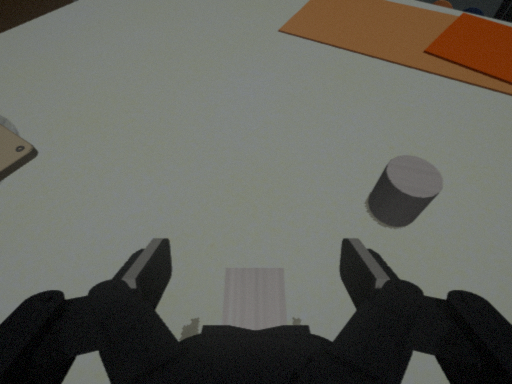

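The pot lies on its side, centred at about (255,300) in the wrist view. Swinging the tool to the other tilt for the second grip.

Emit:
send_rows(steps=[-0.6,0,0,0,-0.12,0,-1.2,0,-0.2,0,-0.24,0,-1.8,0,-0.3,0,-0.36,0,-2.4,0,-0.6,0,-0.48,0,-2.9,0,-0.9,0,-0.6,0,-3.4,0,-1.3,0,-0.72,0,-3.9,0,-1.7,0,-0.84,0,-4.3,0,-2.2,0,-0.96,0,-4.6,0,-2.8,0,-1.08,0,-4.9,0,-3.3,0,-1.2,0,-5.1,0,-3.9,0,-1.32,0,-5.3,0,-4.5,0,-1.44,0])

```text
t: 17.02
eef_pos: [0.46, 0.061, 0.0957]
eef_rot: [1.324, 2.428, -0.282]
contact_force: [0.2, 0.1, -1.8]
finger_gap: 0.0849
```

```bash
python3 st.py .4457 .085 .14 123 -38
```

```text
t 17.0167 q [-0.64  0.57  0.15  2.25  0.85  0.45 -0.74] gap 0.08492673542347963 F [ 0.2  0.1 -1.8]
pos [0.46   0.061  0.0957] z [ 0.216 -0.34  -0.915] x [-0.496  0.769 -0.403]
[0.4457, 0.085, 0.14, 123.0, -38.0] [-0.509  0.107 -0.141 -0.005 -0.248 -0.002]
```

Finish the tilt, then look at the pot with the wrist and side cameras.

Emit:
send_rows(steps=[-0.2,0.1,-0.1,0,-0.1,0,-0.4,0.1,-0.1,0,-0.2,0,-0.5,0.1,-0.1,0,-0.248,0,-0.5,0.1,-0.1,0,-0.248,0,-0.5,0.1,-0.1,0,-0.248,0,-0.5,0.1,-0.1,0,-0.248,0])

```text
t: 17.52
eef_pos: [0.4631, 0.0569, 0.0987]
eef_rot: [1.212, 2.22, -0.422]
contact_force: [1.1, 0.1, 0.7]
finger_gap: 0.0849
```

```bash
python3 st.py .4457 .085 .14 123 -38; python3 - <<'E'
from bench import bot
from h import *
c=np.array([.4457,.085,.0]); h=np.array([np.cos(np.radians(123)),np.sin(np.radians(123)),0]); l=np.array([h[1],-h[0],0])
for n in("wrist","side"):
    d=cam(bot,n); im=d["frame"][:,:,::-1].copy(); cv2.imwrite(f"pics/{n}12r.png",im)
    for z in(0,.048):
        P=[proj(d,c+.029*a*h+.024*b*l+[0,0,z]) for a,b in((1,1),(1,-1),(-1,-1),(-1,1))]
        cv2.polylines(im,[np.round(np.array(P)*16).astype(np.int32)],True,(0,255,0) if z else (0,255,255),1,cv2.LINE_AA,4)
    im=im[120:230,180:300] if n=="side" else im[0:250,130:400]
    f=5 if n=="side" else 2.3
    cv2.imwrite(f"pics/{n}12.png",cv2.resize(im,None,fx=f,fy=f,interpolation=cv2.INTER_CUBIC))
    np.savez(f"{n}12.npz",**{k:d[k] for k in("T","f","cx","cy")})
E
```

```text
t 17.5167 q [-0.96  0.7   0.35  2.28  1.04  0.51 -1.1 ] gap 0.08493535669541809 F [1.1 0.1 0.7]
pos [0.4631 0.0569 0.0987] z [ 0.329 -0.519 -0.788] x [-0.427  0.663 -0.615]
[0.4457, 0.085, 0.14, 123.0, -38.0] [ 0.061  0.076 -0.091 -0.007 -0.001 -0.002]
```

View pics/side12.png

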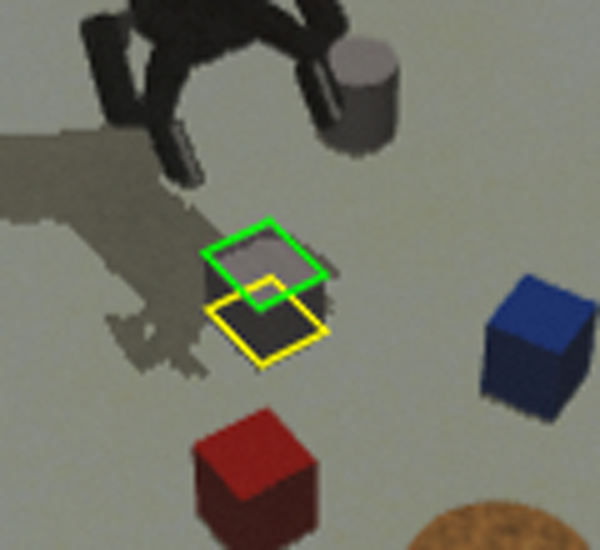

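View pics/wrist12.png

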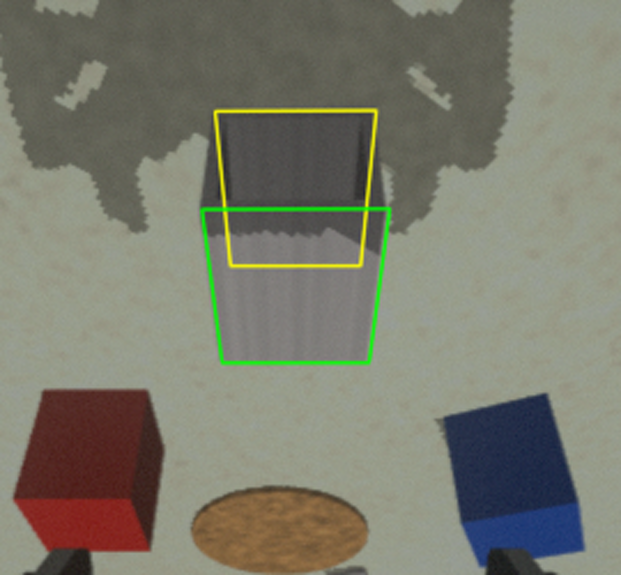

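The overlay of the predicted pose (0.4457, 0.085, on its side, mouth toward the gripper) matches both views. Descending for the second grip.

```bash
python3 st.py .4457 .085 .028 123 -38
```

```text
t 17.6167 q [-0.95  0.7   0.35  2.28  1.04  0.51 -1.1 ] gap 0.08520023568132347 F [0.5 0.1 0.4]
pos [0.4634 0.0565 0.0991] z [ 0.329 -0.519 -0.789] x [-0.426  0.664 -0.615]
[0.4457, 0.085, 0.028, 123.0, -38.0] [ 7.011e+00  9.500e-02  8.740e+00 -6.000e-03 -1.000e-03 -5.000e-03]
```

Emit:
send_rows(steps=[1,0.1,1.2,-0.006,0,-0.005,2,0.1,2.5,-0.006,0,-0.005,3,0.1,3.8,-0.006,0,-0.005,4,0.1,5,-0.006,0,-0.005,5,0.1,6.2,-0.006,0,-0.005,6,0.1,7.5,-0.006,0,-0.005,6.6,0.1,8.3,-0.006,0,-0.005,7,0.1,8.7,-0.006,0,-0.005,7,0.1,8.7,-0.006,0,-0.005,7,0.1,8.7,-0.006,0,-0.005])

```text
t: 18.45
eef_pos: [0.4635, 0.0573, -0.0123]
eef_rot: [1.21, 2.221, -0.416]
contact_force: [0.2, -0.3, 0.1]
finger_gap: 0.085
```

```bash
python3 st.py .4457 .085 .028 123 -38; python3 - <<'E'
from bench import bot
from h import *
d=cam(bot,"wrist"); im=d["frame"][:,:,::-1]
cv2.imwrite("pics/wrist13.png",im)
E
```

```text
t 18.45 q [-1.02  1.    0.45  2.29  1.5   0.27 -1.68] gap 0.08496162621036835 F [ 0.2 -0.3  0.1]
pos [ 0.4635  0.0573 -0.0123] z [ 0.333 -0.516 -0.789] x [-0.428  0.663 -0.614]
[0.4457, 0.085, 0.028, 123.0, -38.0] [ 0.114  0.02  -0.003 -0.002 -0.002 -0.002]
```

View pics/wrist13.png

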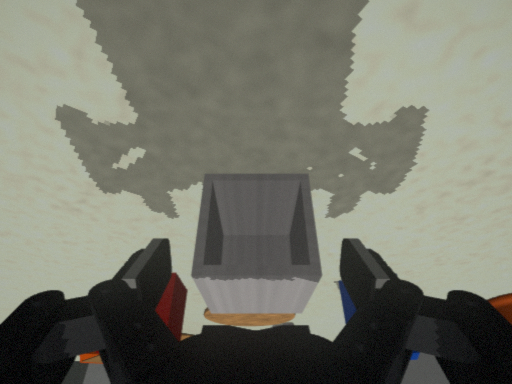

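The open mouth faces the gripper at about (256,225), centred between the fingers. Closing and lifting.

Emit:
send_rows(steps=[0,0,0,0,0,0,0,0,0,0,0,0,0,0,0,0,0,0,0,0,0,0,0,0,0,0,0,0,0,0,0,0,0,0,0,0,0,0,0,0,0,0,0,0,0,0,0,0], jaw=4, newtons=60)

```text
t: 19.17
eef_pos: [0.4638, 0.0576, -0.0114]
eef_rot: [1.21, 2.22, -0.414]
contact_force: [-1.7, 1.4, 6.2]
finger_gap: 0.0472
```

Emit:
send_rows(steps=[-0.6,0,-0.8,0,0,0,-1.5,0,-2,0,0,0,-3,0,-3.9,0,0,0,-4.5,0,-5.8,0,0,0,-6,0,-7.7,0,0,0,-7.5,0,-9.6,0,0,0,-8,0,-10.2,0,0,0,-8,0,-10.2,0,0,0,-8,0,-10.2,0,0,0])

```text
t: 19.92
eef_pos: [0.4638, 0.0577, 0.1182]
eef_rot: [1.211, 2.221, -0.411]
contact_force: [-0.1, 0.5, -1.2]
finger_gap: 0.0474
```

```bash
python3 st.py .567 -.122 .16 123 -38 .567 -.122 .16 90 -38 ; python3 - <<'E'
from bench import bot
from h import *
d=cam(bot,"wrist"); im=d["frame"][:,:,::-1]
cv2.imwrite("pics/wrist14.png",im)
E
cat > sim4.py <<'E'
from sim import *
from bench import bot
q=bot.sense()["qpos"]; mx,my=.567,-.122
for myaw in (123,105,90,75):
    print(myaw); run([("s",.4457,.085,.15,123,-38),("mat",mx,my,.16,myaw,-38),("rot2",mx,my,.15,myaw,52),("place",mx,my,.036,myaw,52)],q)
E
python3 sim4.py
```

```text
t 19.9167 q [-0.94  0.64  0.33  2.28  1.01  0.56 -1.05] gap 0.04737383028872098 F [-0.1  0.5 -1.2]
pos [0.4638 0.0577 0.1182] z [ 0.335 -0.514 -0.789] x [-0.427  0.664 -0.614]
[0.567, -0.122, 0.16, 123.0, -38.0] [-1.8914e+01 -1.0770e+00  1.4594e+01  1.0000e-03 -2.0000e-03 -4.0000e-03]
[0.567, -0.122, 0.16, 90.0, -38.0] [-1.8513e+01 -2.8220e+00  1.4276e+01  3.5500e-01 -3.0000e-03  4.5100e-01]
123
s [-0.93  0.67  0.31  2.28  1.05  0.55 -1.1 ] maxstep 0.04
mat [-0.48  0.7   0.47  2.18  1.49  0.31 -1.02] maxstep 0.06
rot2 [ 0.6   1.11 -0.43  1.17 -0.18  1.62  0.89] maxstep 0.53
place [ 0.59  1.26 -0.41  1.15 -0.14  1.51  0.94] maxstep 0.02
105
s [-0.93  0.67  0.31  2.28  1.05  0.55 -1.1 ] maxstep 0.04
mat [-0.42  0.72  0.34  2.02  0.92  0.57 -0.73] maxstep 0.05
rot2 [ 0.73  1.05 -0.46  1.36 -0.3   1.38  0.77] maxstep 0.26
place [ 0.71  1.21 -0.44  1.34 -0.27  1.27  0.84] maxstep 0.02
90
s [-0.93  0.67  0.31  2.28  1.05  0.55 -1.1 ] maxstep 0.04
mat [-0.39  0.76  0.31  1.87  0.67  0.76 -0.69] maxstep 0.06
rot2 [ 0.81  1.   -0.47  1.54 -0.44  1.16  0.73] maxstep 0.21
place [ 0.8   1.17 -0.45  1.52 -0.41  1.04  0.81] maxstep 0.02
75
s [-0.93  0.67  0.31  2.28  1.05  0.55 -1.1 ] maxstep 0.04
mat [-0.35  0.81  0.3   1.72  0.49  0.95 -0.72] maxstep 0.07
rot2 [ 0.97  0.98 -0.63  1.72 -0.48  0.87  0.62] maxstep 0.17
place [ 0.95  1.16 -0.6   1.7  -0.45  0.75  0.72] maxstep 0.02
```

View pics/wrist14.png

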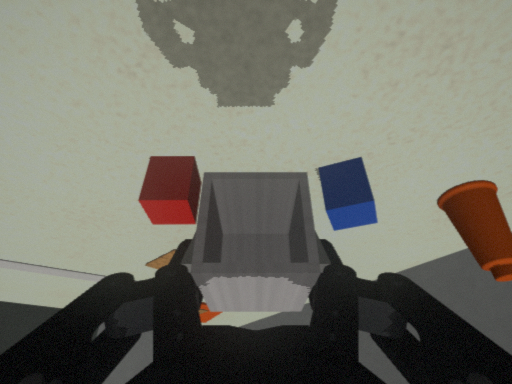

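The pot is still held and centred. Moving over the mat with yaw turned to 85°.

```bash
python3 st.py .567 -.1275 .16 85 -38 ; python3 - <<'E'
from h import *
f=np.load("w1.npz"); d={k:f[k] for k in f}
print(ray(d,387,160,.005), [ray(d,*p,.005) for p in ((349,160),(424,160),(387,124),(387,196))])
E
```

```text
t 19.9667 q [-0.94  0.65  0.33  2.28  1.01  0.56 -1.05] gap 0.047046285773301534 F [-0.1  0.2 -1.3]
pos [0.4636 0.0574 0.1177] z [ 0.334 -0.515 -0.789] x [-0.428  0.663 -0.614]
[0.567, -0.1275, 0.16, 85.0, -38.0] [-1.8763e+01 -3.3150e+00  1.4433e+01  4.0800e-01 -2.0000e-03  5.2000e-01]
[ 0.56942231 -0.11954388  0.005     ] [array([ 0.53881195, -0.07230005,  0.005     ]), array([ 0.59922179, -0.16553621,  0.005     ]), array([ 0.60946555, -0.08557671,  0.005     ]), array([ 0.52640945, -0.15603005,  0.005     ])]
```

Emit:
send_rows(steps=[-3,-0.5,1,0.06,0,0.08,-5,-0.9,2.8,0.12,0,0.15,-7,-1.2,4.6,0.16,0,0.2,-9,-1.6,6.4,0.2,0,0.26,-11,-2,8.2,0.24,0,0.31,-13,-2.3,9.8,0.28,0,0.36,-15,-2.7,11.4,0.33,0,0.42,-17,-3,13,0.37,0,0.47,-18.7,-3.3,14.4,0.408,0,0.52,-18.7,-3.3,14.4,0.408,0,0.52,-18.7,-3.3,14.4,0.408,0,0.52,-18.7,-3.3,14.4,0.408,0,0.52])

```text
t: 20.97
eef_pos: [0.5628, -0.1581, 0.1172]
eef_rot: [1.928, 1.771, -0.667]
contact_force: [-0.6, -0.3, -1.3]
finger_gap: 0.0474
```

```bash
python3 st.py .568 -.127 .16 85 -38 .568 -.127 .16 85 52
```

```text
t 20.9667 q [-0.37  0.78  0.31  1.82  0.6   0.82 -0.69] gap 0.04741607086412527 F [-0.6 -0.3 -1.3]
pos [ 0.5628 -0.1581  0.1172] z [-0.056 -0.612 -0.789] x [ 0.065  0.786 -0.614]
[0.568, -0.127, 0.16, 85.0, -38.0] [-0.162  0.247 -0.112 -0.003 -0.002  0.004]
[0.568, -0.127, 0.16, 85.0, 52.0] [ 5.046e+00  2.510e-01 -5.303e+00 -5.000e-03  1.569e+00  1.000e-03]
```

Second 90° turn over the mat.

Emit:
send_rows(steps=[0.6,0,0,0,0.12,0,1.2,0.1,-0.2,0,0.24,0,1.8,0.1,-0.3,0,0.36,0,2.4,0.2,-0.6,0,0.48,0,2.9,0.2,-0.9,0,0.6,0,3.4,0.2,-1.3,0,0.72,0,3.8,0.2,-1.8,0,0.84,0,4.2,0.2,-2.3,0,0.96,0,4.5,0.2,-2.8,0,1.08,0,4.7,0.2,-3.4,0,1.2,0,4.9,0.2,-4,0,1.32,0,5,0.2,-4.6,0,1.44,0])

```text
t: 21.97
eef_pos: [0.5703, -0.09, 0.1233]
eef_rot: [-1.845, -1.693, -0.758]
contact_force: [-0.2, 0.7, -1.9]
finger_gap: 0.0475
```

```bash
python3 st.py .568 -.127 .16 85 52
```

```text
t 21.9667 q [ 0.89  0.94 -0.64  1.62 -0.27  0.99  0.51] gap 0.04749494576952855 F [-0.2  0.7 -1.9]
pos [ 0.5703 -0.09    0.1233] z [ 0.057  0.703 -0.709] x [0.062 0.706 0.705]
[0.568, -0.127, 0.16, 85.0, 52.0] [ 0.613  0.096 -0.057 -0.004  0.125 -0.001]
```

Emit:
send_rows(steps=[0.5,0.1,0,-0.004,0.1,0,0.6,0.1,0,-0.004,0.125,0,0.6,0.1,0,-0.004,0.125,0,0.6,0.1,0,-0.004,0.125,0,0.6,0.1,0,-0.004,0.125,0])

```text
t: 22.38
eef_pos: [0.5719, -0.0833, 0.1288]
eef_rot: [-1.759, -1.619, -0.857]
contact_force: [0.8, 0.5, 0.4]
finger_gap: 0.0472
```

```bash
python3 st.py .568 -.127 .05 85 52 .568 -.127 .035 85 52; python3 - <<'E'
from bench import bot
from h import *
for n in("wrist","top","side"):
    d=cam(bot,n); im=d["frame"][:,:,::-1]
    cv2.imwrite(f"pics/{n}15.png",im)
E
```

```text
t 22.3833 q [ 0.94  1.02 -0.68  1.58 -0.32  1.05  0.56] gap 0.04716232051176487 F [0.8 0.5 0.4]
pos [ 0.5719 -0.0833  0.1288] z [ 0.066  0.785 -0.617] x [0.051 0.614 0.787]
[0.568, -0.127, 0.05, 85.0, 52.0] [-8.905e+00 -1.100e-02  6.603e+00 -3.000e-03  1.000e-03  3.000e-03]
[0.568, -0.127, 0.035, 85.0, 52.0] [-1.0086e+01 -1.2000e-02  7.5280e+00 -3.0000e-03  1.0000e-03  3.0000e-03]
```

View pics/wrist15.png

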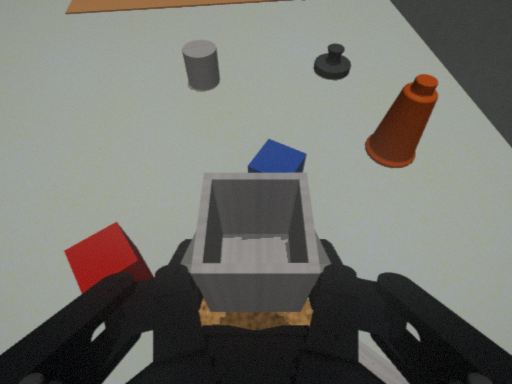

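View pics/side15.png

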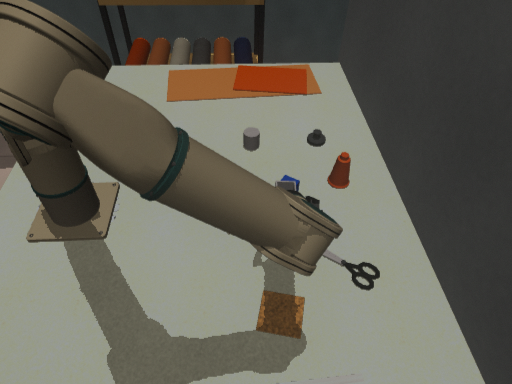

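View pics/top15.png

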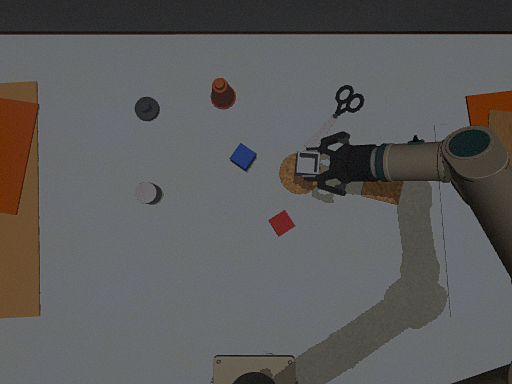

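Mouth up over the mat: the pot mouth is at (308,164) in the top view, still high up. Lowering.

Emit:
send_rows(steps=[-1.5,0,1.1,0,0,0,-3,0,2.2,0,0,0,-4.5,0,3.3,0,0,0,-6,0,4.4,0,0,0,-7.5,0,5.6,0,0,0,-8.4,0,6.2,0,0,0,-8.9,0,6.6,0,0,0,-9.4,0,7,0,0,0,-9.4,0,7,0,0,0,-9.4,0,7,0,0,0])

```text
t: 23.37
eef_pos: [0.5722, -0.0871, 0.0121]
eef_rot: [-1.76, -1.619, -0.858]
contact_force: [-0.1, -0.5, -0.9]
finger_gap: 0.0475
```

```bash
python3 st.py .568 -.127 .035 85 52; python3 - <<'E'
from bench import bot
from h import *
d=cam(bot,"top"); im=d["frame"][:,:,::-1].copy()
cv2.imwrite("pics/top16.png",cv2.resize(im[110:230,230:400],None,fx=4.6,fy=4.6,interpolation=cv2.INTER_CUBIC))
np.savez("top.npz",**{k:d[k] for k in("T","f","cx","cy")})
print(proj(d,(.568,-.122,.07)),proj(d,(.568,-.122,.005)))
E
```

```text
t 23.3667 q [ 0.92  1.19 -0.63  1.56 -0.27  0.94  0.64] gap 0.04747822724605079 F [-0.1 -0.5 -0.9]
pos [ 0.5722 -0.0871  0.0121] z [ 0.067  0.784 -0.617] x [0.051 0.615 0.787]
[0.568, -0.127, 0.035, 85.0, 52.0] [-0.664 -0.07   0.626 -0.002  0.002  0.003]
(np.float64(302.9173499273718), np.float64(169.50266877335224)) (np.float64(300.37633228671535), np.float64(172.7082410122987))
```

View pics/top16.png

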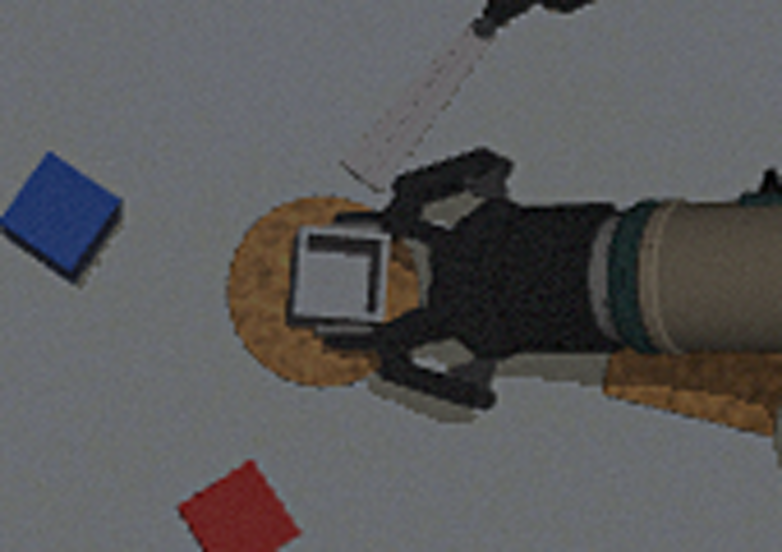

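The mouth centre is at crop (342,274), i.e. pixel (304.3,169.6), against (302.9,169.5) expected. That's about 3 mm off; I'll correct it while setting the pot down.

Emit:
send_rows(steps=[-0.2,0,0.4,0,0,0,-0.45,0,0.73,0,0,0,-0.45,0,0.73,0,0,0,-0.53,0,0.79,0,0,0,-0.61,0,0.86,0,0,0,-0.65,0,0.89,0,0,0,-0.65,0,0.89,0,0,0])

```text
t: 24.0
eef_pos: [0.5726, -0.0842, 0.0017]
eef_rot: [-1.761, -1.62, -0.859]
contact_force: [-0.3, -0.9, -1.1]
finger_gap: 0.0473
```

```bash
python3 st.py .568 -.124 .034 85 52
```

```text
t 24.0 q [ 0.92  1.21 -0.63  1.56 -0.26  0.92  0.65] gap 0.04732614662126163 F [-0.3 -0.9 -1.1]
pos [ 0.5726 -0.0842  0.0017] z [ 0.067  0.784 -0.617] x [0.05  0.615 0.787]
[0.568, -0.124, 0.034, 85.0, 52.0] [ 0.08  -0.116  0.058 -0.001  0.002  0.003]
```

No contact yet. Creeping down further.

Emit:
send_rows(steps=[-0.08,0,0.06,0,0,0,-0.16,0,0.12,0,0,0,-0.16,0,0.12,0,0,0])

```text
t: 24.25
eef_pos: [0.5729, -0.0843, 0.0009]
eef_rot: [-1.76, -1.619, -0.86]
contact_force: [-1.3, -3.2, 4.7]
finger_gap: 0.0476
```

Emit:
send_rows(steps=[-0.08,0,0.06,0,0,0,-0.16,0,0.12,0,0,0,-0.16,0,0.12,0,0,0])

```text
t: 24.5
eef_pos: [0.5728, -0.0842, 0.0009]
eef_rot: [-1.758, -1.617, -0.862]
contact_force: [-3.5, -5.0, 9.9]
finger_gap: 0.0474
```

```bash
python3 st.py; python3 - <<'E'
from bench import bot
from h import *
d=cam(bot,"top"); im=d["frame"][:,:,::-1].copy()
cv2.imwrite("pics/top17.png",cv2.resize(im[110:230,230:400],None,fx=4.6,fy=4.6,interpolation=cv2.INTER_CUBIC))
d=cam(bot,"wrist"); im=d["frame"][:,:,::-1].copy()
cv2.imwrite("pics/wrist17.png",im)
E
```

```text
t 24.5 q [ 0.92  1.21 -0.63  1.56 -0.26  0.93  0.65] gap 0.04735338769247734 F [-3.5 -5.   9.9]
pos [ 0.5728 -0.0842  0.0009] z [ 0.068  0.786 -0.614] x [0.05  0.612 0.789]
```

View pics/top17.png

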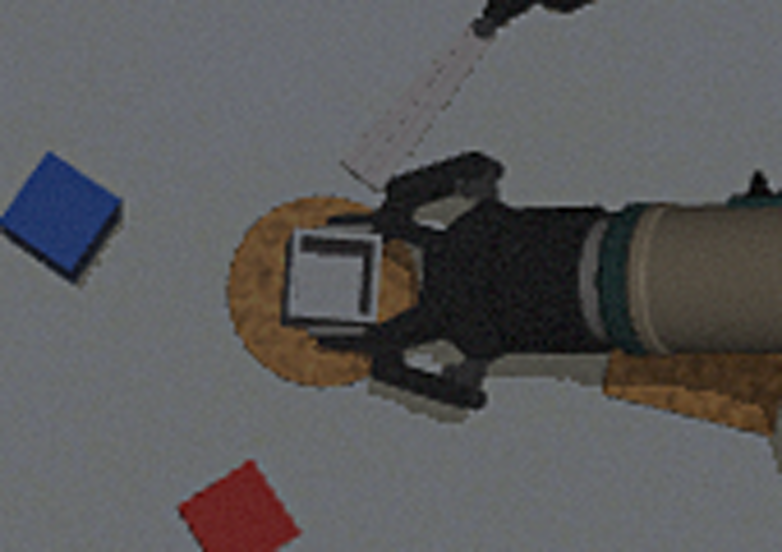

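Firm mat contact (Fz about 10 N) and the pot is centred. Releasing, then straight up.

Emit:
send_rows(steps=[0,0,0,0,0,0,0,0,0,0,0,0,0,0,0,0,0,0,0,0,0,0,0,0,0,0,0,0,0,0], jaw=6.6)

```text
t: 25.02
eef_pos: [0.5728, -0.0841, 0.0006]
eef_rot: [-1.758, -1.617, -0.861]
contact_force: [-0.3, -0.2, -0.2]
finger_gap: 0.0662
```

```bash
python3 st.py; python3 - <<'E'
from bench import bot
from h import *
d=cam(bot,"top"); im=d["frame"][:,:,::-1].copy()
cv2.imwrite("pics/top18.png",cv2.resize(im[110:230,230:400],None,fx=4.6,fy=4.6,interpolation=cv2.INTER_CUBIC))
E
```

```text
t 25.0167 q [ 0.92  1.21 -0.63  1.56 -0.26  0.93  0.65] gap 0.06624675380341313 F [-0.3 -0.2 -0.2]
pos [ 0.5728 -0.0841  0.0006] z [ 0.067  0.786 -0.614] x [0.05  0.612 0.789]
```

View pics/top18.png

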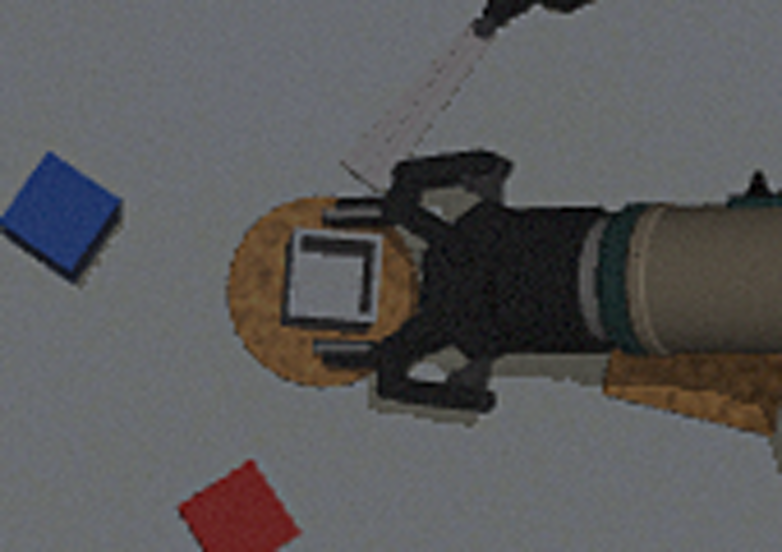

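The pot stands free with a gap to both fingers. Going straight up, well clear of it.

Emit:
send_rows(steps=[0.8,0,-0.6,0,0,0,2.4,0,-1.9,0,0,0,4.8,0,-3.7,0,0,0,7.2,0,-5.6,0,0,0,9.6,0,-7.5,0,0,0,11,0,-9.5,0,0,0,11,0,-12,0,0,0,11,0,-15,0,0,0,11,0,-17,0,0,0,11,0,-17,0,0,0,11,0,-17,0,0,0,11,0,-17,0,0,0])

```text
t: 26.07
eef_pos: [0.5663, -0.149, 0.1919]
eef_rot: [-1.755, -1.617, -0.861]
contact_force: [0.5, 0.7, -0.9]
finger_gap: 0.0662
```

```bash
python3 st.py; python3 - <<'E'
from bench import bot
from h import *
for n in("top","wrist"):
    d=cam(bot,n); im=d["frame"][:,:,::-1].copy()
    if n=="top":
        print("expected mouth/base centre",proj(d,(.568,-.122,.063)),proj(d,(.568,-.122,.005)), "round",ray(d,147,193,.058))
        cv2.imwrite("pics/top19f.png",im)
        im=cv2.resize(im[130:220,250:360],None,fx=6.6,fy=6.6,interpolation=cv2.INTER_CUBIC)
    cv2.imwrite(f"pics/{n}19.png",im)
E
```

```text
t 26.0667 q [ 1.    0.97 -0.67  1.45 -0.3   1.26  0.53] gap 0.06618068488989344 F [ 0.5  0.7 -0.9]
pos [ 0.5663 -0.149   0.1919] z [ 0.066  0.787 -0.613] x [0.05  0.611 0.79 ]
expected mouth/base centre (np.float64(302.62836829503703), np.float64(169.8672280284145)) (np.float64(300.37633228671535), np.float64(172.7082410122987)) round [0.51015019 0.26517466 0.058     ]
```

View pics/top19.png

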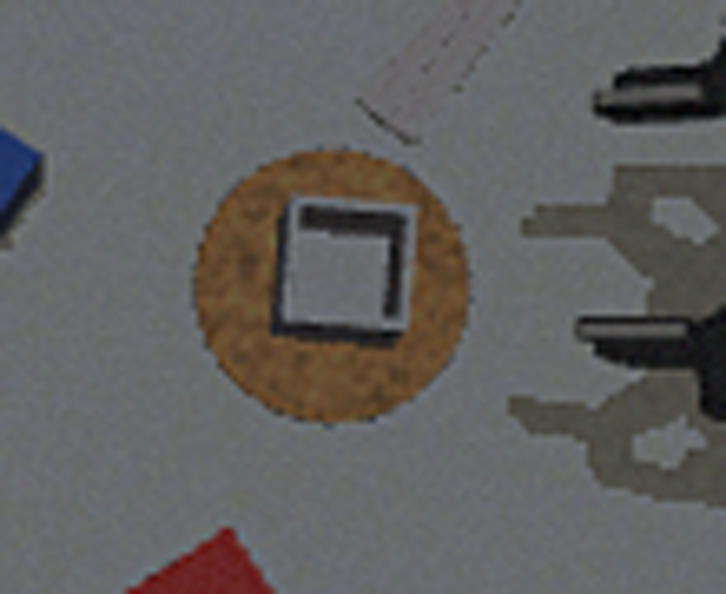

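View pics/top19f.png

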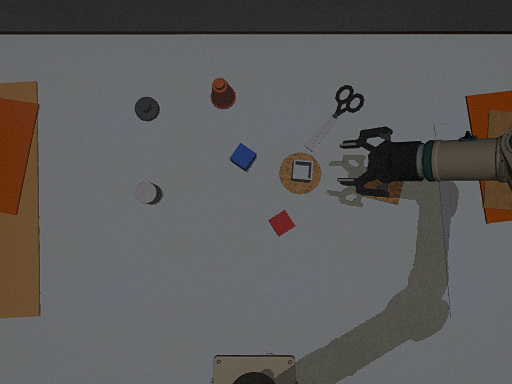

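View pics/wrist19.png

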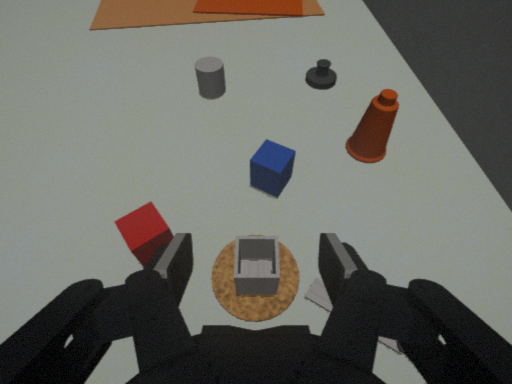

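The mouth centre is at pixel (302.6,170.2) against (302.6,169.9) for a perfectly centred pot. It stands upright, and the round pot is still at (147,193). Handing in.

```bash
python3 -c "
from bench import bot
s=bot.sense(); print(s['t'],abs(s['joint_vel']).max(),s['contact_force']); print(bot.close_job())"
```

```text
26.1667 0.0038916150572446914 [ 0.00853649  0.30196832 -0.68319819]
the job is handed in; nothing more can be done
None
```

The square steel pot now stands mouth up in the middle of the round cork mat, and I handed the job in at t = 26.2 s. I turned it over in two 90° turns: gripped it tilted, laid it on its side on the bare table, then gripped it again and turned it upright over the mat.

**Final checks:**
- **Centring:** in the top view the pot's mouth is within about 1 mm of where a perfectly centred pot would appear. My estimates of the mat's centre differ by up to about 6 mm between views, still inside the 20 mm limit.
- **At rest:** the pot was released and standing upright, with the gripper well clear and contact force near zero. I saw it settle only from above and through the wrist camera, because the arm had blocked the side view and I took no last side picture.
- **Other pots:** the round pot is still at its starting pixel, and neither the red nor the blue pot has moved in the pictures.

**Disagreements:**
- **Tool point:** with the jaws at 52 mm, the visible fingertips lay about 37 mm behind the reported TCP, more than the description implies. I used a pad centre 52 mm behind the reported TCP, and both grips then held.
- **Laying spot:** I moved it 40 mm further left before releasing, because a gripper knuckle was very close to the red pot.

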